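# Make up two emergency-kit trays from the stock

## Robot

A 6-joint arm with a two-finger parallel gripper is mounted at the origin on a cart in front of the work surface, level with it; the furniture and walls round the work are solid. World frame = base frame: x ahead of the robot, y to its left, z up, the work surface at z = 0. Lengths are in m, angles in rad, forces in N, time in s.
With the tool pointing down it reaches from about 0.4 to 0.825 m from the base axis. Payload 7 kg.
Tool frame: the origin (TCP) lies at the centre of the arm's flange, where the gripper is bolted on; the fingertips stand 178 mm ahead of it and the grasp point (between the pads) lies 159 mm ahead of it; x points along the fingers, y is the direction in which the jaws open and shut, and the axes are right-handed (so a half turn about x gives the same grasp; the last joint's range is limited). The gripper opens to 88 mm and grips with 3 to 60 N. Pads are 19 mm wide; open, the fingers measure 130 mm over their backs; the gripper's body (78 mm by 193 mm) begins 47 mm behind the grasp point.
Start: joints at [0.288, 0.359, 0.012, 0, -1.224, -0.288], TCP at [0.675, -0, 0.405] pointing down, gripper open.
Joint ranges: [-3.07, 3.07], [-1.43, 2.12], [-1.02, 1.25], [-3.03, 1.67], [-3.05, -0], [-3.03, 3.03]. Speed limits (rad/s): [2.39, 2.39, 3.01, 3.14, 3.14, 3.14].

## Interface

Orientations are given as [roll, pitch, yaw] about the fixed x, y, z axes, in that order (R = Rz(yaw) Ry(pitch) Rx(roll)).
In Python, from station import status, viewer, arm gives the robot as it stands. The module is installed in compiled form; this text tells all that it offers.
- The arm moves only by the tool apply_moves, never from a script. Its argument "commands" is a list of rows, each an object of numbers: "dx", "dy", "dz": the shift along the world's x, y, z in mm; "spin": the turn about the world's z in degrees; "hand": the closure, from 0 (fully open) to 1 (shut). A call has exactly 5 rows; each row shifts and turns the commanded pose from where the row before left it; what a row does not reach is not made up. A row lasts 1/8 s, in which the tool goes at most 62.5 mm and 10.7 degrees, less where a joint would pass 70% of its speed; a pose out of reach is approached as far as the arm can. A call is refused whole if a number of a shift passes 62.5 or a number of a turn 10.7, either way. A call with a gripper value outside its range is refused whole. The fingers move at their own pace and stop on an object; "grip_force" is the grip in N (left out, the last holds). Time passes only in rows, so rows that do not move let the fingers close, or fill a call up. It gives the time, the measured TCP pose, the force and the opening at its end, in the units of the state.
- status.get_state(): the state, without advancing time (a new reading comes with each control period).
- viewer.grab_frame(name): name is "scene" or "side" or "wrist"; returns the picture (384x512x3 uint8, red, green, blue); there is no depth.
- viewer.camera_info(name): a dict with "fx", "fy", "cx", "cy" (pixels), "eye" and "attitude" of the camera in the world; the wrist camera has in their place "T_tool_cam" (4x4, takes a point from camera to tool coordinates, whose origin is the TCP and whose axes are the tool frame's). Camera axes: x right, y up, looking along -z (the intrinsics and any distortion apply to the point x, -y, -z); pixel columns grow to the right and rows downward; lengths in m; the calibration is good to about 2 mm. A picture is of the moment at which its call begins: read the wrist's pose just before it. camera_info takes no time and is no camera call.
- arm.job_done(): hands the job in, once; it reports no verdict.
The state is a dict: "t": time; "q": joint angles; "qd": joint speeds; "joint_efforts": joint torques, N m; "eef_pos": TCP position; "ee_rot": TCP orientation; "force": force on the tool from outside, world axes, zero at the start; "moment": the same for the moment, N m; "width": finger opening in m.
Only numpy, scipy, OpenCV 4.12 (cv2) and the standard library are available. Lean on these libraries where they do the work, as an engineer would, in place of code of your own. Each camera call takes 0.05 s, during which the arm holds its last target.

## Task

Make up the two emergency kits from the loose stock on the wooden table: the blue tray gets the amber tablet bottle, the red-and-white carton and the cream tube; the yellow tray, which already holds its red blister strip, gets the white tablet bottle and the green-and-white carton. Stand each bottle in its tray's round well, lay each carton flat in the large rectangular pocket and the tube in the small one, all resting on the bottom of their wells and released. The teal-and-white carton belongs to neither kit: leave it, and the blister strip, where they are.

Things in the scene. Friction and masses are not known exactly. Their poses are not given: they have to be found in the camera images.
- blue_tray: fixed kit tray, 214 (x) x 146 mm (y), blue rim, dark foam whose wells have blue floors. Origin: centre of underside, z up. Rim 17 mm high, foam 16; lugs 11 mm past the x ends. Wells 11 mm deep, floors 5 mm above the table: large pocket 116 (x) x 62 (y), centre x -36, y -29; round well 60 across, centre x 62, y -29; small pocket 92 (x) x 46 (y), centre x -36, y 37. Label at x 58, y 38.
- yellow_tray: fixed kit tray with a yellow rim, dark foam whose wells have yellow floors; otherwise the same as the blue tray in size, wells, origin and axes. Its small pocket already holds the blister strip.
- amber_bottle: amber tablet bottle with a blue dot on its white cap and a green-banded label, standing; 43 mm diameter, 77 mm tall. Origin: centre of its underside; z up. Goes in the round well of the blue tray.
- white_bottle: white tablet bottle with a yellow dot on its white cap and a red-banded label, standing; 43 mm diameter, 77 mm tall. Origin: centre of its underside; z up. Goes in the round well of the yellow tray.
- red_carton: white carton with red trim, lying flat; 45 (its x) x 100 (its y) x 30 mm tall. Origin: centre of its underside; z up. Goes in the large pocket of the blue tray, its long side along the pocket, either way round.
- green_carton: white carton with a green pattern, lying flat; 45 (its x) x 95 (its y) x 30 mm tall. Origin: centre of its underside; z up. Goes in the large pocket of the yellow tray, its long side along the pocket, either way round.
- cream_tube: small white cream tube with a red band and a blue cap, lying; 24 (its x) x 76 (its y) x 24 mm tall; it does not roll. Origin: below its middle, on its underside; z up. Goes in the small pocket of the blue tray, lying along the pocket, either way round.
- teal_carton: flat white carton with a teal pattern, lying in the stock; 50 (its x) x 110 (its y) x 20 mm tall. Origin: centre of its underside. Belongs to neither kit; to be left where it is.
- blister_strip: silver blister strip with red tablets, 39 (its x) x 78 (its y) x 5 mm thick, lying in the small pocket of the yellow tray. Origin: centre of its underside. To be left there.

How it is judged:
At the end, for the whole second after the job is handed in: Every item of both kits rests flat or upright (tilt under 0.1 rad) on the floor of its own well in its own tray (within 3 mm), within 12 mm (bottles), 13 mm (cartons) or 16 mm (tube, strip) of the well's centre along each tray axis, still; the strip is still in the yellow tray (x of amber_bottle in the frame of blue_tray between 0.05 and 0.074 m and y of amber_bottle in the frame of blue_tray between -0.041 and -0.017 m and z of amber_bottle in the frame of blue_tray between 0.002 and 0.008 m and angle between each of amber_bottle, white_bottle, red_carton, green_carton, cream_tube, blister_strip's own z axis and vertical below 0.1 rad and linear speed of each of amber_bottle, white_bottle, red_carton, green_carton, cream_tube, blister_strip below 0.02 m/s and x of white_bottle in the frame of yellow_tray between 0.05 and 0.074 m and y of white_bottle in the frame of yellow_tray between -0.041 and -0.017 m and z of white_bottle in the frame of yellow_tray between 0.002 and 0.008 m and x of red_carton in the frame of blue_tray between -0.049 and -0.023 m and y of red_carton in the frame of blue_tray between -0.042 and -0.016 m and z of red_carton in the frame of blue_tray between 0.002 and 0.008 m and angle between the y axis of each of red_carton, cream_tube and the x axis of blue_tray, either way round below 0.35 rad and x of green_carton in the frame of yellow_tray between -0.049 and -0.023 m and y of green_carton in the frame of yellow_tray between -0.042 and -0.016 m and z of green_carton in the frame of yellow_tray between 0.002 and 0.008 m and angle between the y axis of each of green_carton, blister_strip and the x axis of yellow_tray, either way round below 0.35 rad and x of cream_tube in the frame of blue_tray between -0.052 and -0.02 m and y of cream_tube in the frame of blue_tray between 0.021 and 0.053 m and z of cream_tube in the frame of blue_tray between 0.002 and 0.008 m and x of blister_strip in the frame of yellow_tray between -0.052 and -0.02 m and y of blister_strip in the frame of yellow_tray between 0.021 and 0.053 m and z of blister_strip in the frame of yellow_tray between 0.002 and 0.008 m); the robot touches nothing.
It fails at once if the teal carton is moved by more than 25 mm (distance of teal_carton from where it was at the start of the episode above 0.025 m).
It fails at once if the blister strip is moved by more than 25 mm (distance of blister_strip from where it was at the start of the episode above 0.025 m).
It also fails if it takes over 125 s, if anything falls off the work surface, if the arm or the gripper's body presses on something with over 40 N, if the wrist force passes 120 N, or if a joint passes its speed limit or range.

## Working session

There is one attempt and no reset: what is moved stays moved. The work goes in short steps, Python scripts to look and compute and a tool call to move; the robot and the scene stay as the last step left them, time stands still between calls to the robot, and variables do not carry over. Pictures are saved under pics/ and viewed, and the job is handed in when it is done.

Besides the shell and the picture viewer there is one more tool, called after "Call:" by a JSON object that holds its "name" and its "arguments". apply_moves: Moves the arm, as the interface text tells. Its arguments: {"type":"object","properties":{"commands":{"type":"array","items":{"type":"object","properties":{"dx":{"type":"number"},"dy":{"type":"number"},"dz":{"type":"number"},"spin":{"type":"number"},"hand":{"type":"number"}}}},"grip_force":{"type":"number"}},"required":["commands"]}

```bash
mkdir -p pics; cat > h.py <<'E'
from station import status, viewer, arm
import numpy as np, cv2
from scipy.spatial.transform import Rotation as Ro
def save(name,img,f=1,crop=None):
    im=img[:,:,::-1]
    if crop: x0,y0,x1,y1=crop; im=im[y0:y1,x0:x1]
    im=cv2.resize(im,None,fx=f,fy=f,interpolation=cv2.INTER_CUBIC); cv2.imwrite('pics/'+name,im)
E
python3 - <<'E'
from h import *
s=status.get_state();print(s)
for n in ['scene','side','wrist']:
    print(n,viewer.camera_info(n)); save(n+'0.png',viewer.grab_frame(n),1.5)
E
```

```text
{'t': 0.0, 'q': array([ 2.88120804e-01,  3.59386812e-01,  1.10596115e-02, -3.42183571e-04,
       -1.22411950e+00, -2.88094747e-01]), 'qd': array([ 0.00036257,  0.00029445, -0.0002942 , -0.00026698,  0.00011144,
        0.00068032]), 'joint_efforts': array([-8.00930356e-04, -5.82726967e+01,  2.93058443e+01,  6.99745238e+00,
        6.93249181e-03, -2.06530804e-04]), 'eef_pos': array([6.74801710e-01, 1.03602367e-05, 4.03724260e-01]), 'ee_rot': array([ 1.66641972,  1.56911489, -3.04605973]), 'force': array([ 0.63820527, -0.74309171,  0.38850313]), 'moment': array([ 0.02909714, -0.03613705, -0.06023437]), 'width': 0.08796364822192607}
scene {'fx': 424.5788542318455, 'fy': 424.5788542318455, 'cx': 257.35727126500774, 'cy': 191.1780285638066, 'eye': array([ 0.06113993, -0.57441159,  0.77225971]), 'attitude': array([ 0.79050201,  0.00489348, -0.65811431])}
side {'fx': 438.84182612124783, 'fy': 438.84182612124783, 'cx': 249.17232136149596, 'cy': 190.01165037438238, 'eye': array([ 0.4929614 , -0.64189959,  1.22405468]), 'attitude': array([ 0.51804884, -0.01052229, -0.00958649])}
wrist {'fx': 281.95732865189854, 'fy': 281.95732865189854, 'cx': 258.81162153564566, 'cy': 191.49967056133934, 'T_tool_cam': array([[-3.34764010e-04,  3.11628753e-01, -9.50203877e-01,
         2.08470760e-02],
       [ 9.99999900e-01, -1.77650499e-04, -4.10569762e-04,
        -1.79782627e-03],
       [-2.96749536e-04, -9.50203920e-01, -3.11628662e-01,
        -8.38660173e-02],
       [ 0.00000000e+00,  0.00000000e+00,  0.00000000e+00,
         1.00000000e+00]])}
```

View pics/scene0.png

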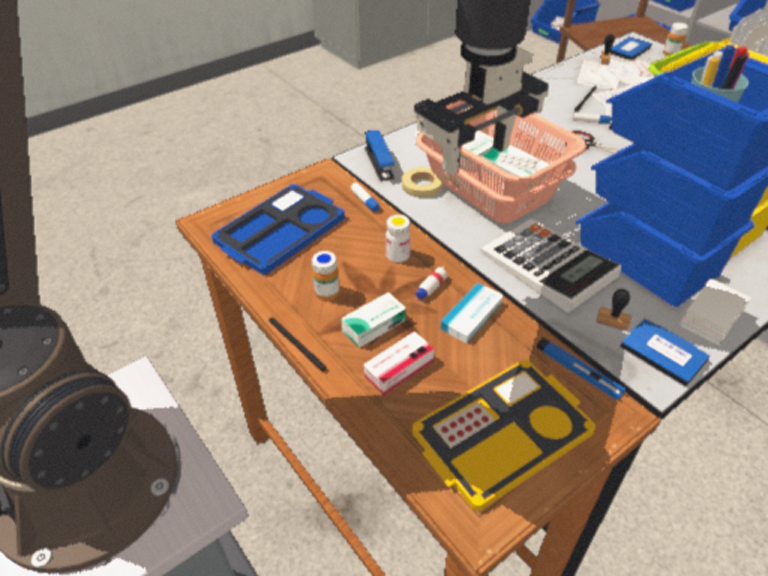

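View pics/side0.png

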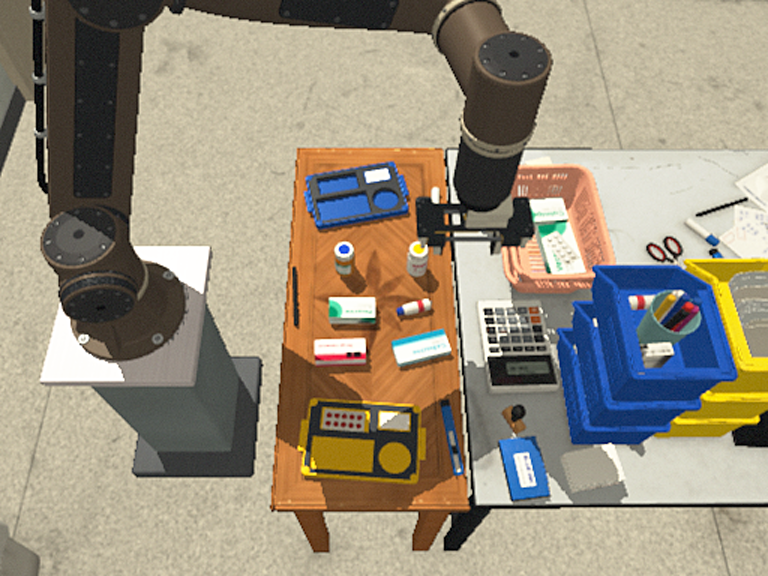

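View pics/wrist0.png

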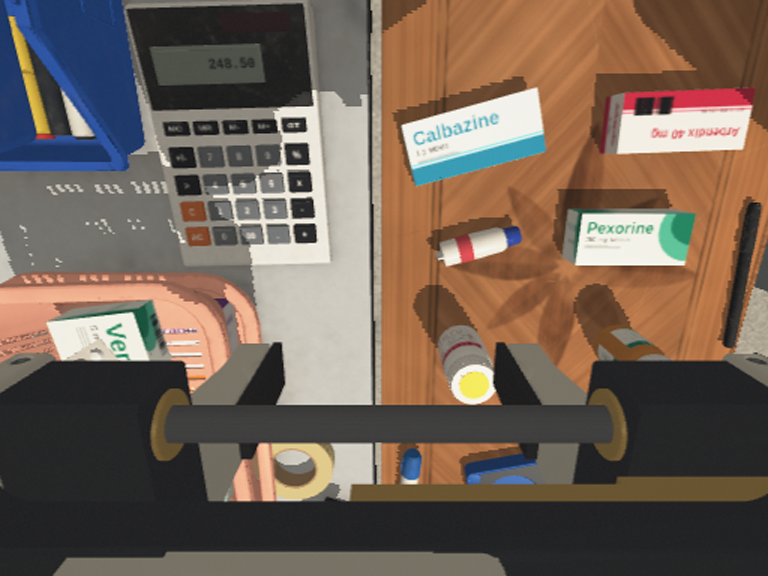

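```bash
python3 - <<'E'
from h import *
a=viewer.grab_frame('scene');b=viewer.grab_frame('side')
np.save('a.npy',a);np.save('b.npy',b)
save('b_blue.png',b,6,(195,100,300,160)); save('b_yel.png',b,6,(195,260,315,330)); save('b_mid.png',b,6,(195,155,320,250))
save('a_blue.png',a,6,(135,115,240,190)); save('a_yel.png',a,5,(265,235,405,345)); save('a_mid.png',a,5,(195,135,345,265))
for n in ['scene','side']:
    print(Ro.from_euler('xyz',viewer.camera_info(n)['attitude']).as_matrix().round(3))
print(Ro.from_euler('xyz',status.get_state()['ee_rot']).as_matrix().round(3))
E
```

```text
[[ 0.791  0.433 -0.432]
 [-0.612  0.554 -0.564]
 [-0.005  0.711  0.703]]
[[ 1.     0.003 -0.014]
 [-0.01   0.869 -0.495]
 [ 0.011  0.495  0.869]]
[[-0.001 -1.     0.   ]
 [-0.     0.     1.   ]
 [-1.     0.001 -0.   ]]
```

View pics/b_blue.png

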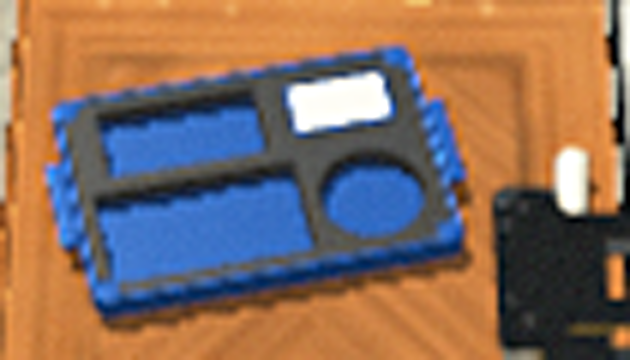

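View pics/b_yel.png

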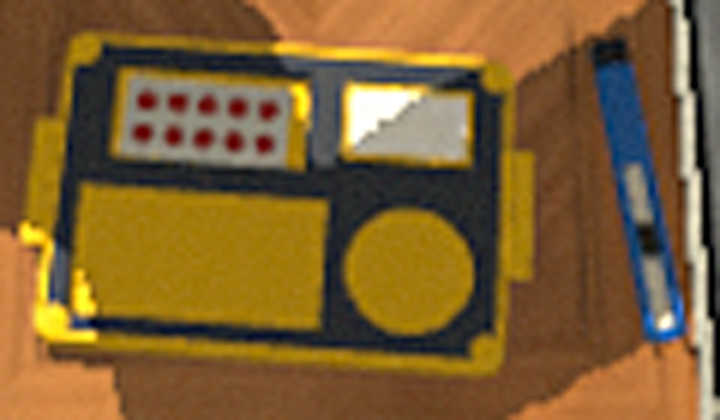

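View pics/b_mid.png

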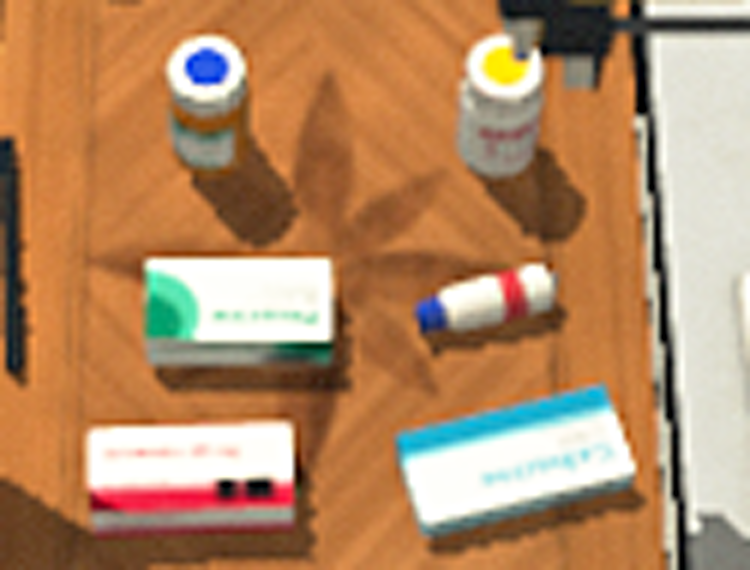

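View pics/a_blue.png

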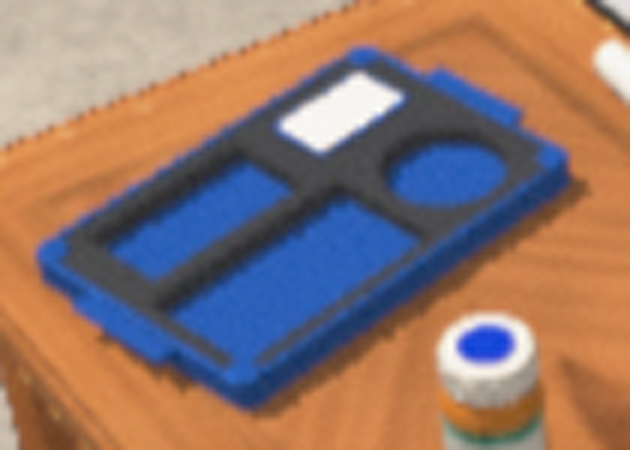

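View pics/a_yel.png

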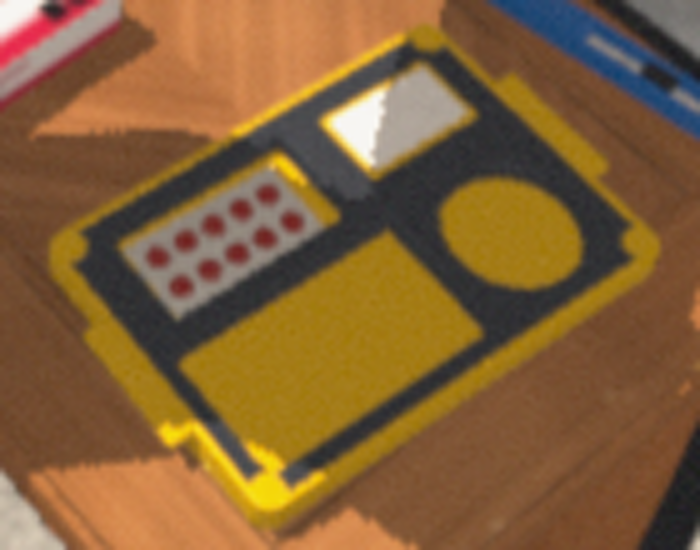

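View pics/a_mid.png

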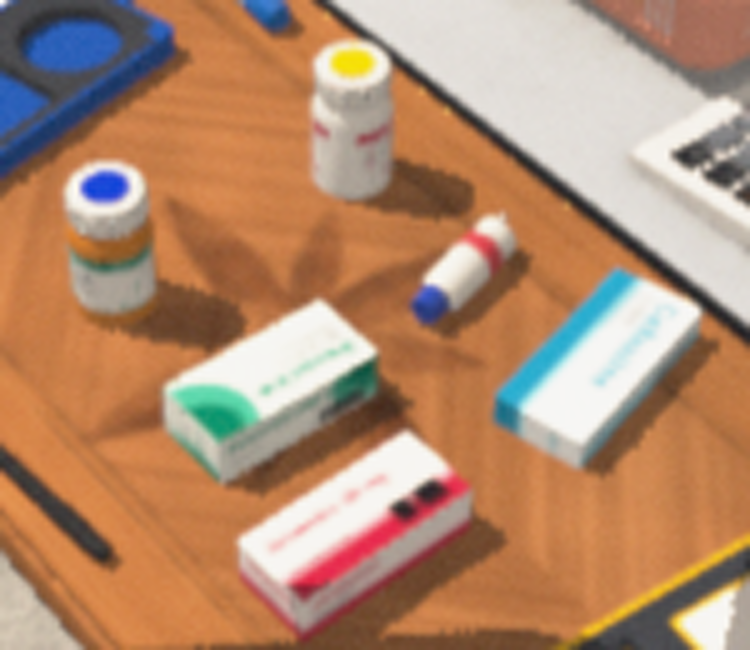

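```bash
cat >> h.py <<'E'
def proj(name,P):
    c=viewer.camera_info(name); R=Ro.from_euler('xyz',c['attitude']).as_matrix()
    v=(np.atleast_2d(P)-c['eye'])@R
    return np.c_[c['cx']+c['fx']*v[:,0]/-v[:,2], c['cy']-c['fy']*v[:,1]/-v[:,2]]
def place(p,M):
    M=np.atleast_2d(np.array(M,float)); c,s=np.cos(p[2]),np.sin(p[2])
    return np.c_[p[0]+c*M[:,0]-s*M[:,1],p[1]+s*M[:,0]+c*M[:,1],M[:,2]]
E
cat > fit.py <<'E'
from h import *
from scipy.optimize import least_squares
def cv(pix,off,s): return (np.array(pix,float)+.5)/s-.5+np.array(off)
BM=((195,155),6);AM=((195,135),5);BB=((195,100),6);AB=((135,115),6);BY=((195,260),6);AY=((265,235),5)
def box(x,y,z): return [(-x/2,y/2,z),(x/2,y/2,z),(x/2,-y/2,z),(-x/2,-y/2,z)]
tray=box(.214,.146,.017)
O={
'amber':([(0,0,.077)],[(207,67)],BM,[(105,187)],AM),
'white':([(0,0,.077)],[(505,66)],BM,[(352,63)],AM),
'green':(box(.095,.045,.03),[(147,258),(331,258),(333,342),(147,340)],BM,[(165,390),(318,300),(378,352),(225,443)],AM),
'red':(box(.1,.045,.03),[(88,428),(293,423),(294,503),(90,507)],BM,[(240,543),(406,432),(470,490),(303,593)],AM),
'teal':(box(.11,.05,.02),[(398,436),(602,386),(634,468),(422,525)],BM,[(497,402),(620,270),(700,312),(580,440)],AM),
'tube':([(-.038,0,.012),(.038,0,.012)],[(418,317),(553,284)],BM,[(425,306),(508,228)],AM),
'blue':(tray,[(58,108),(403,50),(463,237),(97,295)],BB,[(42,252),(368,50),(568,155),(245,383)],AB),
'yel':(tray,[(75,38),(510,62),(500,362),(40,335)],BY,[(55,255),(425,32),(655,245),(262,515)],AY)}
for k,(M,b,bo,a,ao) in O.items():
    pb,pa=cv(b,*bo),cv(a,*ao)
    f=lambda p:np.r_[(proj('side',place(p,M))-pb).ravel(),(proj('scene',place(p,M))-pa).ravel()]
    r=least_squares(f,[.5,0,0]); p=r.x
    print(k,(p[:2]*1000).round(1),np.degrees(p[2]).round(1)); print(f(p).reshape(-1,2).round(1).tolist())
E
python3 fit.py
```

```text
amber [449.   98.9] 0.0
[[-0.2, -0.0], [0.2, -0.1]]
white [603.6  99.5] 0.0
[[-0.2, -0.2], [0.2, -0.0]]
green [466. -13.] 1.1
[[-0.2, 0.9], [-0.2, 0.3], [-0.1, -0.7], [-0.3, 0.2], [-0.1, -0.4], [0.6, -0.3], [0.3, -0.5], [-0.6, 0.2]]
red [ 442.9 -105.7] 1.7
[[0.3, 0.1], [-0.5, -0.2], [-0.1, 0.4], [-0.2, 0.8], [-0.5, -1.2], [0.2, -0.7], [0.5, -0.8], [-0.3, 1.4]]
teal [603.8 -95.1] 14.7
[[-0.7, -0.0], [-0.0, -0.2], [-0.1, 0.7], [-0.0, 0.0], [-0.4, -1.2], [-0.6, -0.4], [0.6, -0.3], [0.7, 0.8]]
tube [595.9  -3.9] 14.7
[[0.1, -0.0], [0.9, -0.1], [-0.5, 0.9], [-0.2, -0.0]]
blue [473.2 291.9] 12.1
[[-1.4, -0.8], [0.7, -1.1], [0.7, 0.4], [-0.5, 1.7], [-1.8, -0.6], [-0.1, -1.7], [1.9, -0.2], [0.0, 0.8]]
yel [ 485.8 -283. ] -3.8
[[-1.6, -0.7], [0.1, -0.4], [0.6, 1.2], [-1.5, 1.0], [-2.8, -2.2], [-0.0, -2.9], [2.4, 0.1], [1.0, 1.2]]
```

```bash
cat > ov.py <<'E'
from h import *
P={'blue':(.4732,.2919,np.radians(12.1)),'yel':(.4858,-.283,np.radians(-3.8))}
t=np.linspace(0,2*np.pi,40)
def rect(cx,cy,w,h,z): return [(cx+sx*w/2,cy+sy*h/2,z) for sx,sy in [(-1,-1),(1,-1),(1,1),(-1,1)]]
def shapes(z): return [rect(-.036,-.029,.116,.062,z),rect(-.036,.037,.092,.046,z),[(.062+.03*np.cos(a),-.029+.03*np.sin(a),z) for a in t]]
def draw(img,name,P,f,crop):
    x0,y0,x1,y1=crop; im=cv2.resize(np.ascontiguousarray(img[y0:y1,x0:x1,::-1]),None,fx=f,fy=f,interpolation=cv2.INTER_CUBIC)
    for p in P:
        for sh,c in [(s,(255,255,255)) for s in shapes(.016)]+[(rect(0,0,.214,.146,.017),(0,0,255))]+[(s,(0,255,0)) for s in shapes(.005)]:
            u=((proj(name,place(p,sh))-[x0,y0]+.5)*f-.5).round().astype(np.int32)
            cv2.polylines(im,[u],True,c,1)
    return im
if __name__=='__main__':
    a=np.load('a.npy');b=np.load('b.npy')
    A=draw(b,'side',P.values(),4,(195,100,300,160));B=draw(b,'side',P.values(),4,(195,260,315,330))
    C=draw(a,'scene',P.values(),4,(135,115,240,190));D=draw(a,'scene',P.values(),3,(265,235,405,345))
    W=np.zeros((600,800,3),np.uint8)
    def put(i,x,y):
        h,w=i.shape[:2];h=min(h,600-y);w=min(w,800-x);W[y:y+h,x:x+w]=i[:h,:w]
    put(A,0,0);put(C,375,0);put(B,0,300-30);put(D,0+0,1000) if 0 else None
    D=cv2.resize(D,(400*1,314)); put(D,400,290) if 0 else put(D[:300],400+80-100+100,300)
    cv2.imwrite('pics/ov.png',W)
E
python3 ov.py
```

```text
(no output)
```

View pics/ov.png

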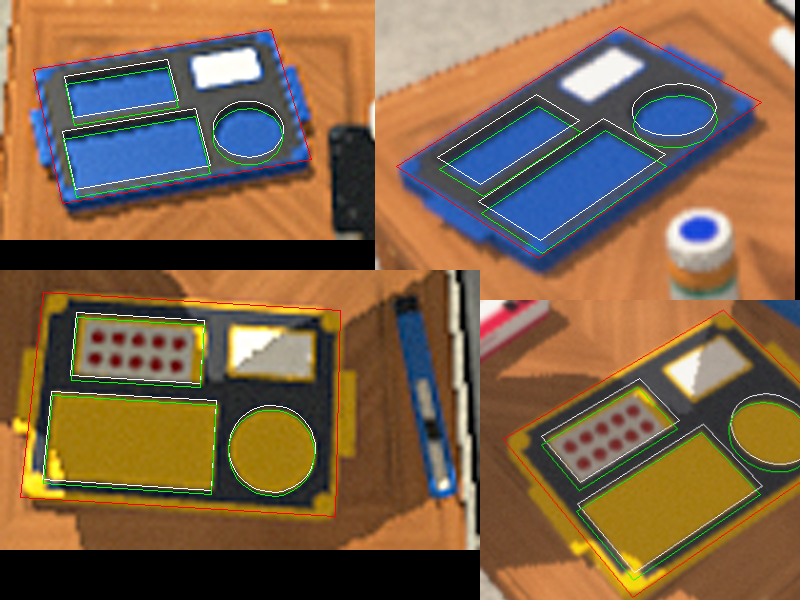

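Call:
{"name": "apply_moves", "arguments": {"commands": [{"dx": -45, "dy": 20, "dz": -20, "hand": 0}, {"dx": -45, "dy": 20, "dz": -20, "hand": 0}, {"dx": -45, "dy": 20, "dz": -20, "hand": 0}, {"dx": -45, "dy": 20, "dz": -20, "hand": 0}, {"dx": -45, "dy": 19, "dz": -20, "hand": 0}], "grip_force": 25}}

```text
invalid input at $.commands[0]: expected keys dx, dy, dz, spin, hand
```

Call:
{"name": "apply_moves", "arguments": {"commands": [{"dx": -45, "dy": 20, "dz": -20, "spin": 0, "hand": 0}, {"dx": -45, "dy": 20, "dz": -20, "spin": 0, "hand": 0}, {"dx": -45, "dy": 20, "dz": -20, "spin": 0, "hand": 0}, {"dx": -45, "dy": 20, "dz": -20, "spin": 0, "hand": 0}, {"dx": -45, "dy": 19, "dz": -20, "spin": 0, "hand": 0}], "grip_force": 25}}

```text
t: 0.88
eef_pos: [0.4486, 0.0993, 0.3042]
ee_rot: [-0.903, 1.57, 0.667]
force: [-0.1, 1.0, -0.2]
width: 0.0879
```

Call:
{"name": "apply_moves", "arguments": {"commands": [{"dx": 0, "dy": 0, "dz": -50, "spin": 0, "hand": 0}, {"dx": 0, "dy": 0, "dz": -40, "spin": 0, "hand": 0}, {"dx": 0, "dy": 0, "dz": -12, "spin": 0, "hand": 0}, {"dx": 0, "dy": 0, "dz": 0, "spin": 0, "hand": 0.8}, {"dx": 0, "dy": 0, "dz": 0, "spin": 0, "hand": 0.8}]}}

```text
t: 1.5
eef_pos: [0.4507, 0.0993, 0.2039]
ee_rot: [-1.04, 1.569, 0.53]
force: [0.0, 0.3, 0.2]
width: 0.0729
```

Call:
{"name": "apply_moves", "arguments": {"commands": [{"dx": 0, "dy": 0, "dz": 0, "spin": 0, "hand": 0.8}, {"dx": 0, "dy": 0, "dz": 0, "spin": 0, "hand": 0.8}, {"dx": 0, "dy": 0, "dz": 0, "spin": 0, "hand": 0.8}, {"dx": 0, "dy": 0, "dz": 0, "spin": 0, "hand": 0.8}, {"dx": 0, "dy": 0, "dz": 0, "spin": 0, "hand": 0.8}]}}

```text
t: 2.12
eef_pos: [0.45, 0.099, 0.203]
ee_rot: [-1.268, 1.57, 0.303]
force: [-2.2, -0.3, 7.0]
width: 0.0424
```

```bash
python3 - <<'E'
from h import *
from ov import P
for k,p in P.items():
    print(k,place(p,[(.062,-.029,0),(-.036,-.029,0),(-.036,.037,0)]).round(4).tolist())
save('w1.png',viewer.grab_frame('wrist'),1.5)
E
```

```text
blue [[0.5399, 0.2765, 0.0], [0.4441, 0.256, 0.0], [0.4302, 0.3205, 0.0]]
yel [[0.5457, -0.316, 0.0], [0.448, -0.3096, 0.0], [0.4523, -0.2437, 0.0]]
```

View pics/w1.png

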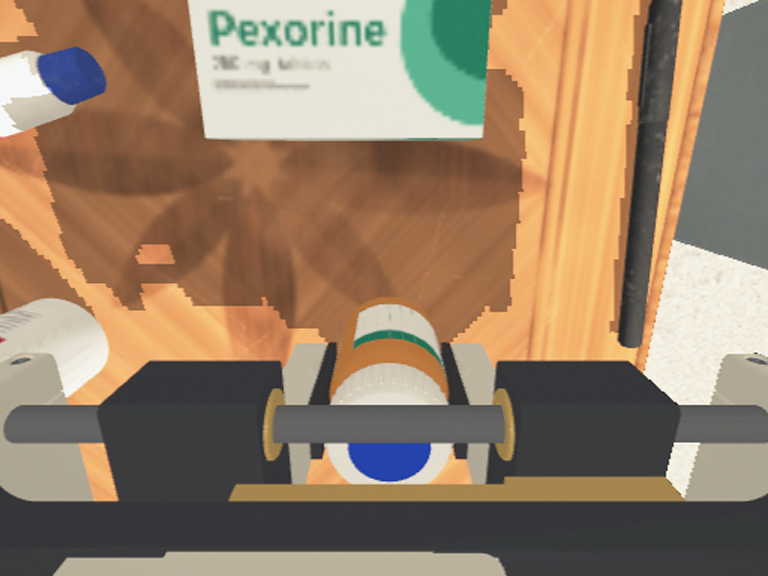

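Call:
{"name": "apply_moves", "arguments": {"commands": [{"dx": 0, "dy": 0, "dz": 40, "spin": 0, "hand": 0.8}, {"dx": 15, "dy": 30, "dz": 40, "spin": 0, "hand": 0.8}, {"dx": 25, "dy": 50, "dz": 0, "spin": 0, "hand": 0.8}, {"dx": 25, "dy": 50, "dz": 0, "spin": 0, "hand": 0.8}, {"dx": 25, "dy": 47, "dz": 0, "spin": 0, "hand": 0.8}]}}

```text
t: 2.8
eef_pos: [0.5405, 0.2776, 0.2827]
ee_rot: [-0.385, 1.571, 1.186]
force: [0.4, -0.0, 0.4]
width: 0.0427
```

Call:
{"name": "apply_moves", "arguments": {"commands": [{"dx": 0, "dy": 0, "dz": -30, "spin": 0, "hand": 0.8}, {"dx": 0, "dy": 0, "dz": -25, "spin": 0, "hand": 0.8}, {"dx": 0, "dy": 0, "dz": 0, "spin": 0, "hand": 0.8}, {"dx": 0, "dy": 0, "dz": 0, "spin": 0, "hand": 0.8}, {"dx": 0, "dy": 0, "dz": 0, "spin": 0, "hand": 0.8}]}}

```text
t: 3.42
eef_pos: [0.5404, 0.2762, 0.229]
ee_rot: [-0.863, 1.569, 0.708]
force: [0.7, 0.6, -1.1]
width: 0.0423
```

```bash
python3 - <<'E'
from h import *
save('w2.png',viewer.grab_frame('wrist'),1.5);save('s2.png',viewer.grab_frame('scene'),6,(135,80,260,180))
E
```

```text
(no output)
```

View pics/w2.png

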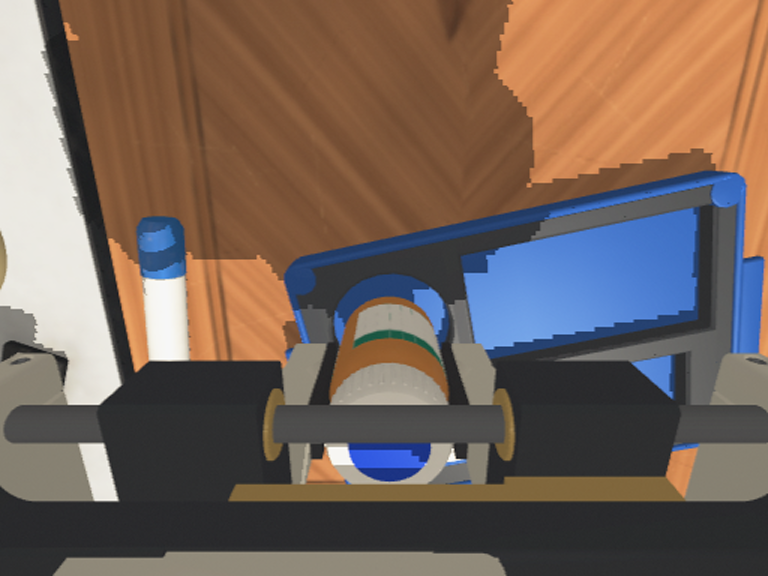

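View pics/s2.png

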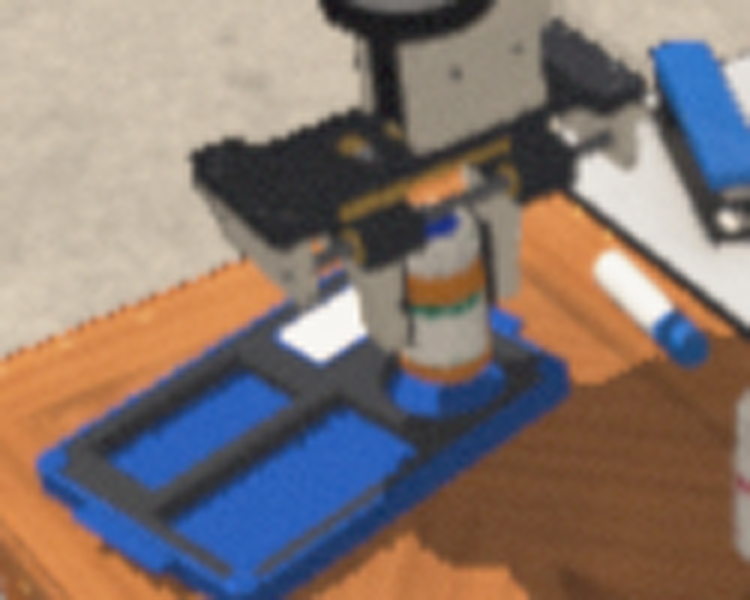

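Call:
{"name": "apply_moves", "arguments": {"commands": [{"dx": 0, "dy": 0, "dz": -15, "spin": 0, "hand": 0.8}, {"dx": 0, "dy": 0, "dz": -6, "spin": 0, "hand": 0.8}, {"dx": 0, "dy": 0, "dz": 0, "spin": 0, "hand": 0.8}, {"dx": 0, "dy": 0, "dz": 0, "spin": 0, "hand": 0.3}, {"dx": 0, "dy": 0, "dz": 0, "spin": 0, "hand": 0.3}]}}

```text
t: 4.15
eef_pos: [0.5399, 0.2759, 0.2061]
ee_rot: [2.301, 1.57, -2.412]
force: [-0.4, -1.2, -0.2]
width: 0.0569
```

Call:
{"name": "apply_moves", "arguments": {"commands": [{"dx": 0, "dy": 0, "dz": 0, "spin": 0, "hand": 0.1}, {"dx": 0, "dy": 0, "dz": 0, "spin": 0, "hand": 0.1}, {"dx": 0, "dy": 0, "dz": 20, "spin": 0, "hand": 0}, {"dx": 0, "dy": 0, "dz": 40, "spin": 0, "hand": 0}, {"dx": 0, "dy": 0, "dz": 40, "spin": 0, "hand": 0}]}}

```text
t: 4.78
eef_pos: [0.5399, 0.2759, 0.3074]
ee_rot: [2.416, 1.57, -2.297]
force: [1.1, 0.8, -0.2]
width: 0.0876
```

Now the white bottle at (603.6, 99.5): dx +64, dy −176.

Call:
{"name": "apply_moves", "arguments": {"commands": [{"dx": 16, "dy": -44, "dz": 0, "spin": 0, "hand": 0}, {"dx": 16, "dy": -44, "dz": 0, "spin": 0, "hand": 0}, {"dx": 16, "dy": -44, "dz": 0, "spin": 0, "hand": 0}, {"dx": 16, "dy": -44, "dz": 0, "spin": 0, "hand": 0}, {"dx": 0, "dy": 0, "dz": -30, "spin": 0, "hand": 0}]}}

```text
t: 5.4
eef_pos: [0.6056, 0.0975, 0.2784]
ee_rot: [-1.25, 1.566, 0.318]
force: [-0.0, 0.6, -1.3]
width: 0.0876
```

```bash
python3 - <<'E'
from h import *
print(status.get_state()['eef_pos'])
save('w3.png',viewer.grab_frame('wrist'),1);save('s3.png',viewer.grab_frame('side'),6,(195,80,320,180))
E
```

```text
[0.60556054 0.09747213 0.27836847]
```

View pics/w3.png

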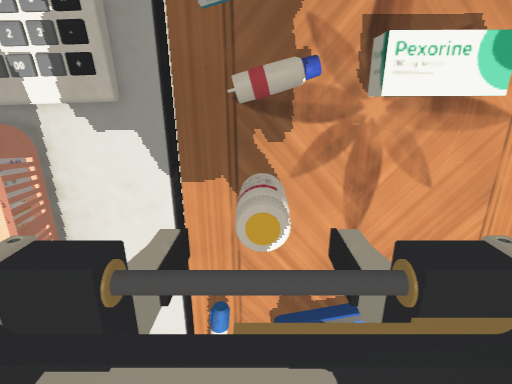

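View pics/s3.png

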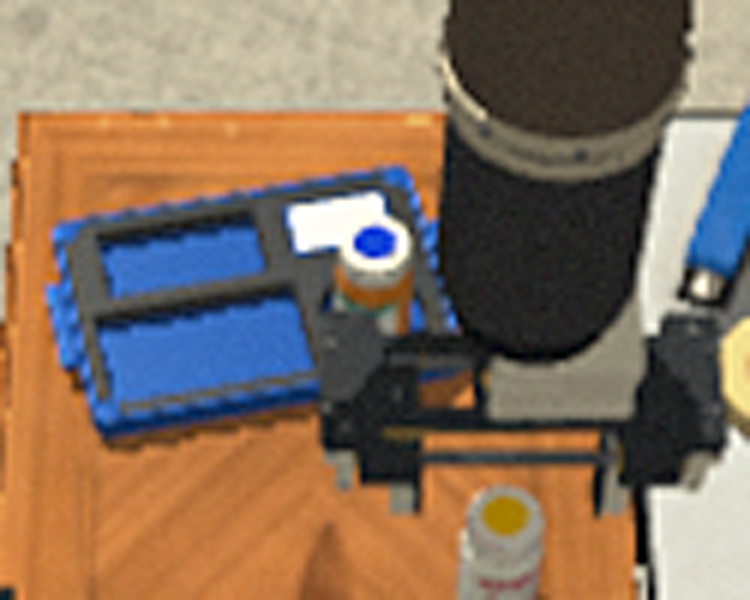

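Call:
{"name": "apply_moves", "arguments": {"commands": [{"dx": 0, "dy": 0, "dz": -40, "spin": 0, "hand": 0}, {"dx": 0, "dy": 0, "dz": -34, "spin": 0, "hand": 0}, {"dx": 0, "dy": 0, "dz": 0, "spin": 0, "hand": 0}, {"dx": 0, "dy": 0, "dz": 0, "spin": 0, "hand": 0.8}, {"dx": 0, "dy": 0, "dz": 0, "spin": 0, "hand": 0.8}]}}

```text
t: 6.12
eef_pos: [0.6046, 0.1005, 0.2046]
ee_rot: [-1.19, 1.568, 0.382]
force: [-0.6, 0.1, 0.6]
width: 0.0729
```

Call:
{"name": "apply_moves", "arguments": {"commands": [{"dx": 0, "dy": 0, "dz": 0, "spin": 0, "hand": 0.8}, {"dx": 0, "dy": 0, "dz": 0, "spin": 0, "hand": 0.8}, {"dx": 0, "dy": 0, "dz": 0, "spin": 0, "hand": 0.8}, {"dx": 0, "dy": 0, "dz": 0, "spin": 0, "hand": 0.8}, {"dx": 0, "dy": 0, "dz": 10, "spin": 0, "hand": 0.8}]}}

```text
t: 6.75
eef_pos: [0.6036, 0.0998, 0.2122]
ee_rot: [1.97, 1.569, -2.743]
force: [-0.7, -0.3, -0.6]
width: 0.0431
```

Call:
{"name": "apply_moves", "arguments": {"commands": [{"dx": 0, "dy": -10, "dz": 45, "spin": 0, "hand": 0.8}, {"dx": -6, "dy": -40, "dz": 30, "spin": 0, "hand": 0.8}, {"dx": -8, "dy": -55, "dz": 0, "spin": 0, "hand": 0.8}, {"dx": -8, "dy": -55, "dz": 0, "spin": 0, "hand": 0.8}, {"dx": -8, "dy": -55, "dz": 0, "spin": 0, "hand": 0.8}]}}

```text
t: 7.38
eef_pos: [0.5735, -0.1165, 0.2885]
ee_rot: [-1.505, 1.57, 0.066]
force: [0.9, -0.5, -1.2]
width: 0.0429
```

Call:
{"name": "apply_moves", "arguments": {"commands": [{"dx": -8, "dy": -55, "dz": 0, "spin": 0, "hand": 0.8}, {"dx": -8, "dy": -55, "dz": 0, "spin": 0, "hand": 0.8}, {"dx": -8, "dy": -55, "dz": 0, "spin": 0, "hand": 0.8}, {"dx": -4, "dy": -36, "dz": 0, "spin": 0, "hand": 0.8}, {"dx": 0, "dy": 0, "dz": -30, "spin": 0, "hand": 0.8}]}}

```text
t: 8.0
eef_pos: [0.5463, -0.319, 0.2599]
ee_rot: [-1.954, 1.566, -0.386]
force: [0.4, 1.2, -1.3]
width: 0.0429
```

Call:
{"name": "apply_moves", "arguments": {"commands": [{"dx": 0, "dy": 1, "dz": -28, "spin": 0, "hand": 0.8}, {"dx": 0, "dy": 0, "dz": 0, "spin": 0, "hand": 0.8}, {"dx": 0, "dy": 0, "dz": 0, "spin": 0, "hand": 0.8}, {"dx": 0, "dy": 0, "dz": 0, "spin": 0, "hand": 0.8}, {"dx": 0, "dy": 0, "dz": 0, "spin": 0, "hand": 0.8}]}}

```text
t: 8.62
eef_pos: [0.5463, -0.315, 0.2308]
ee_rot: [-1.847, 1.569, -0.275]
force: [-0.6, 0.9, -0.4]
width: 0.0428
```

```bash
python3 - <<'E'
from h import *
save('w4.png',viewer.grab_frame('wrist'),1.5);save('s4.png',viewer.grab_frame('scene'),5,(265,205,405,325))
E
```

```text
(no output)
```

View pics/w4.png

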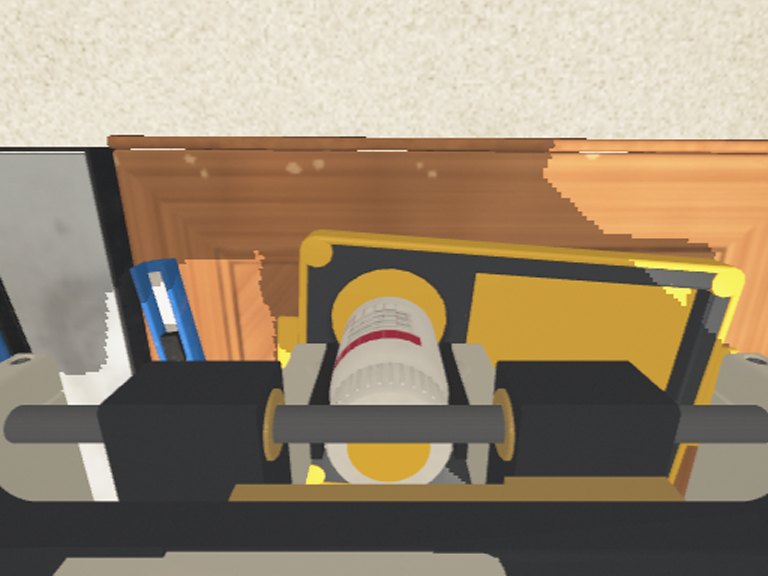

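View pics/s4.png

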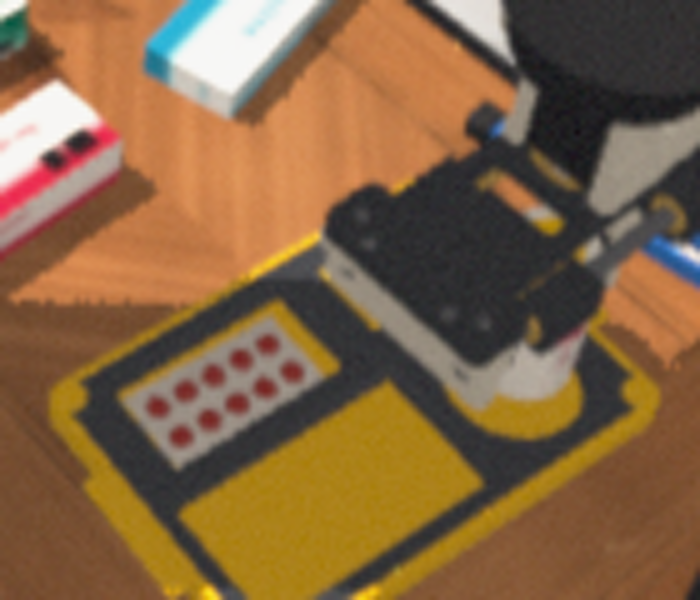

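Call:
{"name": "apply_moves", "arguments": {"commands": [{"dx": 0, "dy": 0, "dz": -16, "spin": 0, "hand": 0.8}, {"dx": 0, "dy": 0, "dz": -6, "spin": 0, "hand": 0.8}, {"dx": 0, "dy": 0, "dz": 0, "spin": 0, "hand": 0.8}, {"dx": 0, "dy": 0, "dz": 0, "spin": 0, "hand": 0.3}, {"dx": 0, "dy": 0, "dz": 0, "spin": 0, "hand": 0.3}]}}

```text
t: 9.35
eef_pos: [0.5459, -0.315, 0.207]
ee_rot: [1.286, 1.57, 2.857]
force: [-0.4, -0.8, -0.2]
width: 0.0573
```

Call:
{"name": "apply_moves", "arguments": {"commands": [{"dx": 0, "dy": 0, "dz": 0, "spin": 0, "hand": 0.1}, {"dx": 0, "dy": 0, "dz": 0, "spin": 0, "hand": 0.1}, {"dx": 0, "dy": 0, "dz": 20, "spin": 0, "hand": 0.1}, {"dx": 0, "dy": 0, "dz": 40, "spin": 0, "hand": 0.3}, {"dx": 0, "dy": 0, "dz": 35, "spin": 0, "hand": 0.3}]}}

```text
t: 9.98
eef_pos: [0.546, -0.315, 0.3038]
ee_rot: [3.046, 1.571, -1.666]
force: [1.0, 0.1, -0.9]
width: 0.0645
```

```bash
python3 - <<'E'
from h import *
s=status.get_state(); print(s['q'].round(2)); R=Ro.from_euler('xyz',s['ee_rot']).as_matrix(); print(np.degrees(np.arctan2(R[1,1],R[0,1])))
E
```

```text
[-0.21  0.36 -0.22  0.   -0.98  0.21]
-179.99390491458874
```

Call:
{"name": "apply_moves", "arguments": {"commands": [{"dx": -12, "dy": 24, "dz": 0, "spin": -10, "hand": 0.3}, {"dx": -12, "dy": 24, "dz": 0, "spin": -10, "hand": 0.3}, {"dx": -12, "dy": 24, "dz": 0, "spin": -10, "hand": 0.3}, {"dx": -12, "dy": 24, "dz": 0, "spin": -10, "hand": 0.3}, {"dx": -12, "dy": 24, "dz": 0, "spin": -10, "hand": 0.3}]}}

```text
t: 10.6
eef_pos: [0.4855, -0.1943, 0.3027]
ee_rot: [-0.616, 1.571, 0.076]
force: [0.2, 0.3, 0.0]
width: 0.0616
```

Call:
{"name": "apply_moves", "arguments": {"commands": [{"dx": -11, "dy": 23, "dz": 0, "spin": -10, "hand": 0.3}, {"dx": -11, "dy": 23, "dz": 0, "spin": -10, "hand": 0.3}, {"dx": -11, "dy": 23, "dz": -15, "spin": -10, "hand": 0.3}, {"dx": -10, "dy": 20, "dz": -20, "spin": -8.3, "hand": 0.3}, {"dx": 0, "dy": 0, "dz": -20, "spin": 0, "hand": 0.3}]}}

```text
t: 11.22
eef_pos: [0.4424, -0.1051, 0.2476]
ee_rot: [0.301, 1.57, 0.33]
force: [-0.4, -0.1, -0.2]
width: 0.0613
```

```bash
python3 - <<'E'
from h import *
s=status.get_state(); R=Ro.from_euler('xyz',s['ee_rot']).as_matrix(); print(s['eef_pos'],np.degrees(np.arctan2(R[1,1],R[0,1])))
save('w5.png',viewer.grab_frame('wrist'),1.5);save('s5.png',viewer.grab_frame('scene'),4,(195,135,395,275))
E
```

```text
[ 0.44237539 -0.10509918  0.24758477] 91.65737894931195
```

View pics/w5.png

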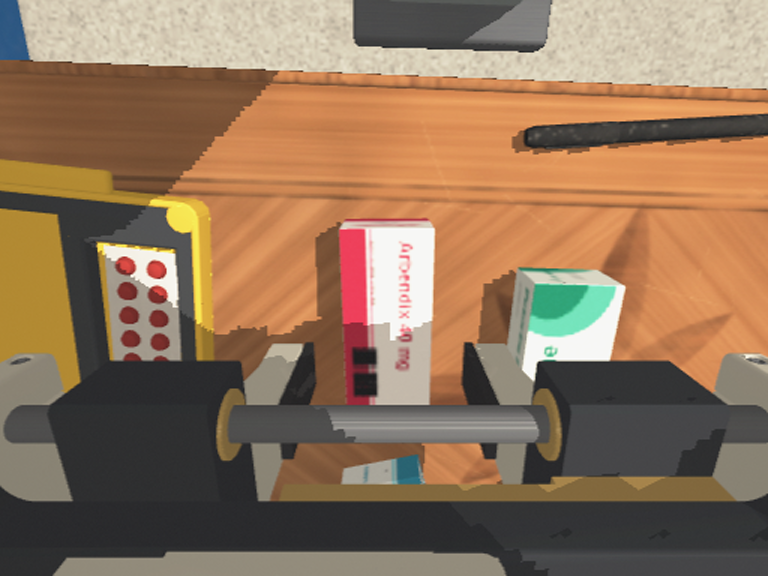

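View pics/s5.png

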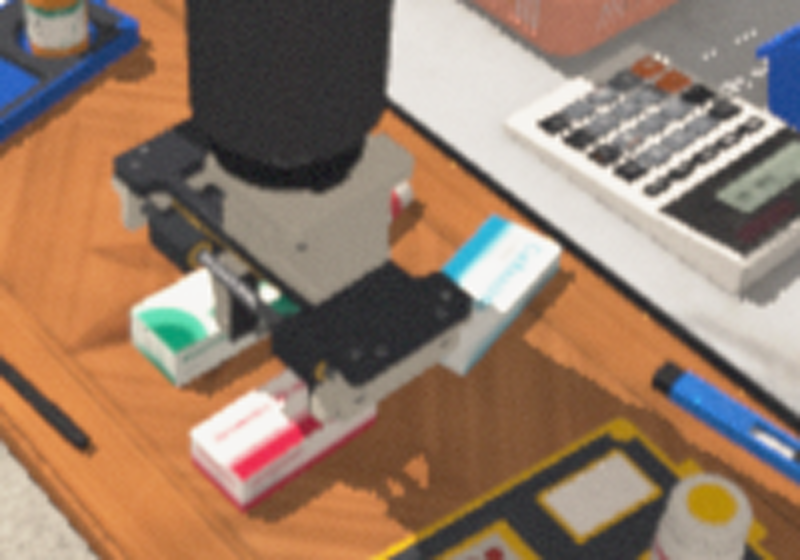

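Call:
{"name": "apply_moves", "arguments": {"commands": [{"dx": 0, "dy": -0.5, "dz": -35, "spin": 0, "hand": 0.3}, {"dx": 0, "dy": 0, "dz": -22, "spin": 0, "hand": 0.3}, {"dx": 0, "dy": 0, "dz": 0, "spin": 0, "hand": 0.3}, {"dx": 0, "dy": 0, "dz": 0, "spin": 0, "hand": 0.7}, {"dx": 0, "dy": 0, "dz": 0, "spin": 0, "hand": 0.7}]}}

```text
t: 11.95
eef_pos: [0.4435, -0.1065, 0.1918]
ee_rot: [0.103, 1.569, 0.133]
force: [0.1, 0.5, 0.6]
width: 0.0468
```

Call:
{"name": "apply_moves", "arguments": {"commands": [{"dx": 0, "dy": 0, "dz": 0, "spin": 0, "hand": 0.8}, {"dx": 0, "dy": 0, "dz": 0, "spin": 0, "hand": 0.8}, {"dx": 0, "dy": 0, "dz": 0, "spin": 0, "hand": 0.8}, {"dx": 0, "dy": 0, "dz": 10, "spin": 0, "hand": 0.8}, {"dx": 0, "dy": 0, "dz": 20, "spin": 0, "hand": 0.8}]}}

```text
t: 12.58
eef_pos: [0.4426, -0.1066, 0.2211]
ee_rot: [-3.045, 1.569, -3.016]
force: [0.8, 0.7, 0.2]
width: 0.0445
```

Call:
{"name": "apply_moves", "arguments": {"commands": [{"dx": 0, "dy": 10, "dz": 45, "spin": 0, "hand": 0.8}, {"dx": 0, "dy": 40, "dz": 20, "spin": 2, "hand": 0.8}, {"dx": 0, "dy": 52, "dz": 0, "spin": 2, "hand": 0.8}, {"dx": 0, "dy": 52, "dz": 0, "spin": 2, "hand": 0.8}, {"dx": 0, "dy": 52, "dz": 0, "spin": 2, "hand": 0.8}]}}

```text
t: 13.2
eef_pos: [0.4426, 0.101, 0.2867]
ee_rot: [0.494, 1.569, 0.664]
force: [0.9, -0.8, -0.0]
width: 0.0444
```

Call:
{"name": "apply_moves", "arguments": {"commands": [{"dx": 0, "dy": 52, "dz": 0, "spin": 2.4, "hand": 0.8}, {"dx": 0, "dy": 52, "dz": 0, "spin": 0, "hand": 0.8}, {"dx": 1.5, "dy": 52, "dz": 0, "spin": 0, "hand": 0.8}, {"dx": 0, "dy": 0, "dz": -30, "spin": 0, "hand": 0.8}, {"dx": 0, "dy": 0, "dz": -30, "spin": 0, "hand": 0.8}]}}

```text
t: 13.82
eef_pos: [0.4443, 0.2563, 0.2258]
ee_rot: [0.77, 1.569, 0.983]
force: [0.0, 0.1, -0.3]
width: 0.0442
```

Call:
{"name": "apply_moves", "arguments": {"commands": [{"dx": 0, "dy": 0, "dz": 0, "spin": 0, "hand": 0.8}, {"dx": 0, "dy": 0, "dz": 0, "spin": 0, "hand": 0.8}, {"dx": 0, "dy": 0, "dz": 0, "spin": 0, "hand": 0.8}, {"dx": 0, "dy": 0, "dz": 0, "spin": 0, "hand": 0.8}, {"dx": 0, "dy": 0, "dz": 0, "spin": 0, "hand": 0.8}]}}

```text
t: 14.45
eef_pos: [0.4446, 0.2555, 0.2262]
ee_rot: [0.698, 1.57, 0.909]
force: [0.3, -1.3, -0.4]
width: 0.0445
```

```bash
python3 - <<'E'
from h import *
s=status.get_state(); R=Ro.from_euler('xyz',s['ee_rot']).as_matrix(); print(s['eef_pos'],np.degrees(np.arctan2(R[1,1],R[0,1])))
save('w6.png',viewer.grab_frame('wrist'),1.5);save('s6.png',viewer.grab_frame('scene'),5,(125,85,265,195))
E
```

```text
[0.44456363 0.25547106 0.22619807] 102.09172670885573
```

View pics/w6.png

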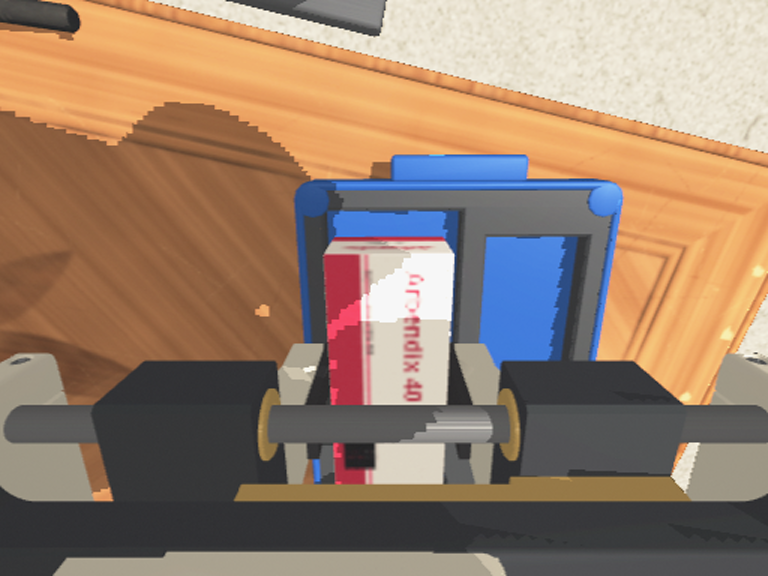

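View pics/s6.png

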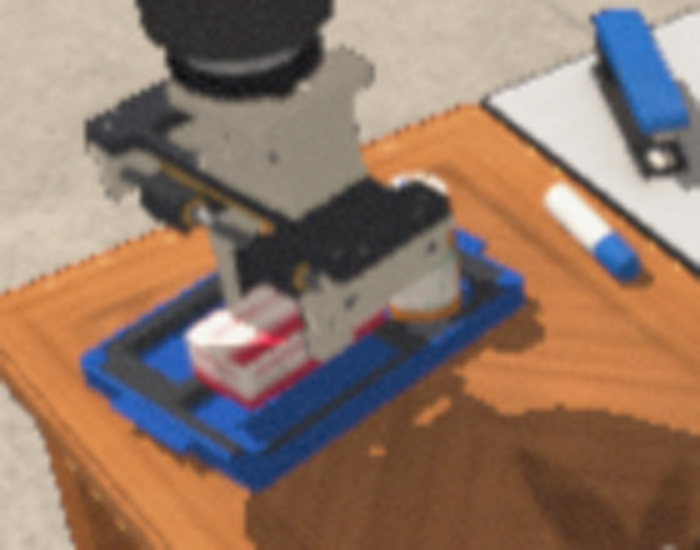

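```bash
cat >> h.py <<'E'
def wproj(s,P):
    c=viewer.camera_info('wrist'); T=np.eye(4); T[:3,:3]=Ro.from_euler('xyz',s['ee_rot']).as_matrix(); T[:3,3]=s['eef_pos']
    W=T@c['T_tool_cam']; v=(np.atleast_2d(P)-W[:3,3])@W[:3,:3]
    return np.c_[c['cx']+c['fx']*v[:,0]/-v[:,2], c['cy']-c['fy']*v[:,1]/-v[:,2]]
E
cat > wov.py <<'E'
from h import *
import ov,sys
def run(out,p,extra=()):
    s=status.get_state(); img=viewer.grab_frame('wrist')
    im=cv2.resize(np.ascontiguousarray(img[:,:,::-1]),None,fx=1.5,fy=1.5,interpolation=cv2.INTER_CUBIC)
    for sh,c in [(x,(255,255,255)) for x in ov.shapes(.016)]+[(x,(0,255,0)) for x in ov.shapes(.005)]+[(ov.rect(0,0,.214,.146,.017),(0,0,255))]:
        cv2.polylines(im,[((wproj(s,place(p,sh))+.5)*1.5-.5).round().astype(np.int32)],True,c,1)
    for q,sh in extra: cv2.polylines(im,[((wproj(s,place(q,sh))+.5)*1.5-.5).round().astype(np.int32)],True,(255,0,255),1)
    cv2.imwrite('pics/'+out,im)
E
python3 - <<'E'
import wov,ov,numpy as np
from ov import rect
c=(.4446,.2555,np.radians(12.1))
wov.run('w7.png',ov.P['blue'],[(c,rect(0,0,.1,.045,.0355)),(c,rect(0,0,.1,.045,.0655))])
E
```

```text
(no output)
```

View pics/w7.png

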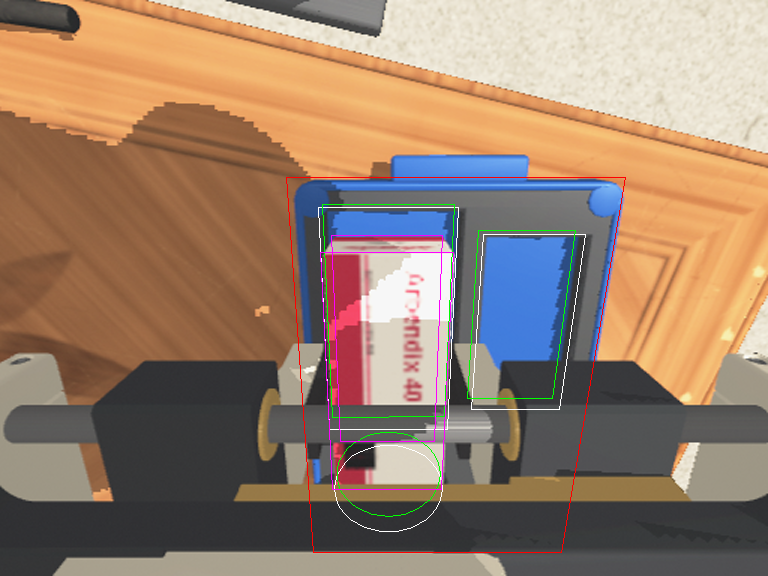

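Call:
{"name": "apply_moves", "arguments": {"commands": [{"dx": 0, "dy": 2, "dz": -16, "spin": 0, "hand": 0.8}, {"dx": 0, "dy": 0, "dz": -12, "spin": 0, "hand": 0.8}, {"dx": 0, "dy": 0, "dz": 0, "spin": 0, "hand": 0.8}, {"dx": 0, "dy": 0, "dz": 0, "spin": 0, "hand": 0.8}, {"dx": 0, "dy": 0, "dz": 0, "spin": 0, "hand": 0.35}]}}

```text
t: 15.22
eef_pos: [0.4445, 0.2575, 0.1978]
ee_rot: [0.653, 1.571, 0.864]
force: [0.3, 0.4, -0.1]
width: 0.0503
```

Call:
{"name": "apply_moves", "arguments": {"commands": [{"dx": 0, "dy": 0, "dz": 0, "spin": 0, "hand": 0.35}, {"dx": 0, "dy": 0, "dz": 0, "spin": 0, "hand": 0.35}, {"dx": 0, "dy": 0, "dz": 20, "spin": 0, "hand": 0.35}, {"dx": 0, "dy": 0, "dz": 30, "spin": 0, "hand": 0.35}, {"dx": 0, "dy": 0, "dz": 30, "spin": 0, "hand": 0.35}]}}

```text
t: 15.85
eef_pos: [0.4444, 0.2574, 0.2785]
ee_rot: [-2.433, 1.57, -2.221]
force: [0.5, 0.1, -0.8]
width: 0.0568
```

```bash
python3 - <<'E'
from h import *
s=status.get_state(); R=Ro.from_euler('xyz',s['ee_rot']).as_matrix(); print(s['eef_pos'],np.degrees(np.arctan2(R[1,1],R[0,1])))
save('w8.png',viewer.grab_frame('wrist'),1);save('s8.png',viewer.grab_frame('scene'),5,(125,85,265,195))
E
```

```text
[0.44440057 0.25738576 0.27847861] 102.10203533806454
```

View pics/w8.png

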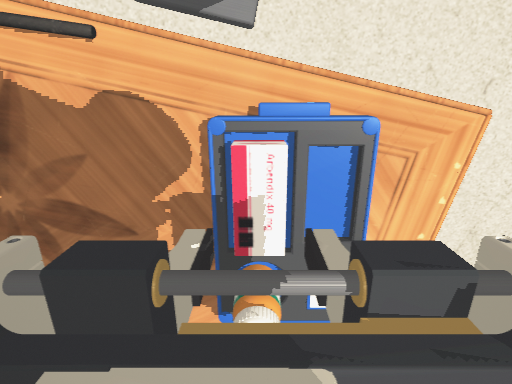

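View pics/s8.png

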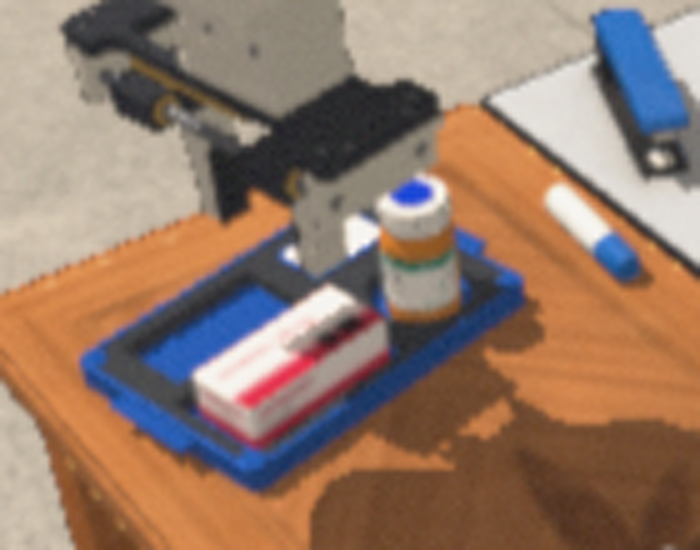

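Call:
{"name": "apply_moves", "arguments": {"commands": [{"dx": 20, "dy": -45, "dz": 15, "spin": 2.6, "hand": 0.45}, {"dx": 26, "dy": -45, "dz": 0, "spin": 0, "hand": 0.45}, {"dx": 26, "dy": -45, "dz": 0, "spin": 0, "hand": 0.45}, {"dx": 26, "dy": -45, "dz": 0, "spin": 0, "hand": 0.45}, {"dx": 26, "dy": -45, "dz": -10, "spin": 0, "hand": 0.45}]}}

```text
t: 16.58
eef_pos: [0.5694, 0.031, 0.2829]
ee_rot: [0.079, 1.569, 0.336]
force: [1.1, 0.4, -0.2]
width: 0.0479
```

Call:
{"name": "apply_moves", "arguments": {"commands": [{"dx": 27.5, "dy": -36, "dz": -20, "spin": 0, "hand": 0.45}, {"dx": 0, "dy": 0, "dz": -25, "spin": 0, "hand": 0.45}, {"dx": 0, "dy": 0, "dz": 0, "spin": 0, "hand": 0.45}, {"dx": 0, "dy": 0, "dz": 0, "spin": 0, "hand": 0.45}, {"dx": 0, "dy": 0, "dz": 0, "spin": 0, "hand": 0.45}]}}

```text
t: 17.2
eef_pos: [0.5962, -0.0028, 0.2389]
ee_rot: [-0.031, 1.569, 0.227]
force: [0.7, -0.1, 0.0]
width: 0.0482
```

```bash
python3 - <<'E'
from h import *
s=status.get_state(); R=Ro.from_euler('xyz',s['ee_rot']).as_matrix(); print(s['eef_pos'],np.degrees(np.arctan2(R[1,1],R[0,1])))
im=viewer.grab_frame('wrist').copy(); p=(.5959,-.0039,np.radians(14.7))
for z in (.012,):
    u=wproj(s,place(p,[(-.038,-.012,z),(.038,-.012,z),(.038,.012,z),(-.038,.012,z)])).round().astype(np.int32); cv2.polylines(im,[u],True,(255,0,255),1)
save('w9.png',im,1.5)
E
```

```text
[ 0.59621815 -0.00283616  0.23893526] 104.7688909937304
```

View pics/w9.png

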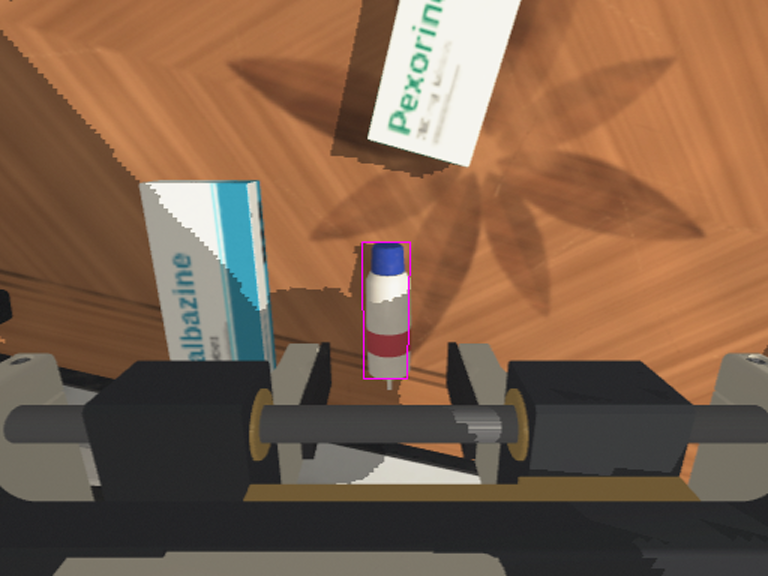

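Call:
{"name": "apply_moves", "arguments": {"commands": [{"dx": 1, "dy": 0, "dz": -30, "spin": 0, "hand": 0.45}, {"dx": 0, "dy": 0, "dz": -23, "spin": 0, "hand": 0.45}, {"dx": 0, "dy": 0, "dz": 0, "spin": 0, "hand": 0.45}, {"dx": 0, "dy": 0, "dz": 0, "spin": 0, "hand": 0.95}, {"dx": 0, "dy": 0, "dz": 0, "spin": 0, "hand": 0.95}]}}

```text
t: 17.88
eef_pos: [0.5975, -0.0033, 0.186]
ee_rot: [-0.006, 1.569, 0.251]
force: [0.0, 0.5, -1.0]
width: 0.0337
```

Call:
{"name": "apply_moves", "arguments": {"commands": [{"dx": 0, "dy": 0, "dz": 0, "spin": 0, "hand": 0.95}, {"dx": 0, "dy": 0, "dz": 0, "spin": 0, "hand": 0.95}, {"dx": 0, "dy": 0, "dz": 0, "spin": 0, "hand": 0.95}, {"dx": 0, "dy": 0, "dz": 10, "spin": 0, "hand": 0.95}, {"dx": 0, "dy": 0, "dz": 20, "spin": 0, "hand": 0.95}]}}

```text
t: 18.5
eef_pos: [0.5966, -0.0037, 0.2146]
ee_rot: [-3.134, 1.569, -2.878]
force: [-0.7, 0.2, -0.3]
width: 0.0236
```

Call:
{"name": "apply_moves", "arguments": {"commands": [{"dx": 0, "dy": 0, "dz": 50, "spin": 0, "hand": 0.95}, {"dx": -21, "dy": 36, "dz": 35, "spin": -2.6, "hand": 0.95}, {"dx": -24, "dy": 48, "dz": 0, "spin": 0, "hand": 0.95}, {"dx": -24, "dy": 48, "dz": 0, "spin": 0, "hand": 0.95}, {"dx": -24, "dy": 48, "dz": 0, "spin": 0, "hand": 0.95}]}}

```text
t: 19.12
eef_pos: [0.503, 0.1776, 0.3005]
ee_rot: [0.462, 1.57, 0.673]
force: [0.7, -0.3, -0.3]
width: 0.0234
```

Call:
{"name": "apply_moves", "arguments": {"commands": [{"dx": -24, "dy": 48, "dz": 0, "spin": 0, "hand": 0.95}, {"dx": -24, "dy": 48, "dz": 0, "spin": 0, "hand": 0.95}, {"dx": -25, "dy": 50, "dz": 0, "spin": 0, "hand": 0.95}, {"dx": 0, "dy": 0, "dz": -35, "spin": 0, "hand": 0.95}, {"dx": 0, "dy": 0, "dz": -35, "spin": 0, "hand": 0.95}]}}

```text
t: 19.75
eef_pos: [0.4305, 0.3234, 0.2298]
ee_rot: [0.809, 1.569, 1.022]
force: [0.9, 0.6, -1.1]
width: 0.0234
```

Call:
{"name": "apply_moves", "arguments": {"commands": [{"dx": 0, "dy": 0, "dz": 0, "spin": 0, "hand": 0.95}, {"dx": 0, "dy": 0, "dz": 0, "spin": 0, "hand": 0.95}, {"dx": 0, "dy": 0, "dz": 0, "spin": 0, "hand": 0.95}, {"dx": 0, "dy": 0, "dz": 0, "spin": 0, "hand": 0.95}, {"dx": 0, "dy": 0, "dz": 0, "spin": 0, "hand": 0.95}]}}

```text
t: 20.38
eef_pos: [0.4311, 0.3225, 0.2303]
ee_rot: [0.758, 1.57, 0.969]
force: [-0.4, -0.1, -0.7]
width: 0.0235
```

```bash
python3 - <<'E'
import wov,ov,numpy as np
from h import *
s=status.get_state(); R=Ro.from_euler('xyz',s['ee_rot']).as_matrix(); print(s['eef_pos'],np.degrees(np.arctan2(R[1,1],R[0,1])))
p=list(ov.P['blue']); p[1]+=.002
wov.run('w10.png',p)
save('s10.png',viewer.grab_frame('scene'),5,(125,85,265,195))
E
```

```text
[0.43113946 0.3224626  0.23029181] 102.08765997584828
```

View pics/w10.png

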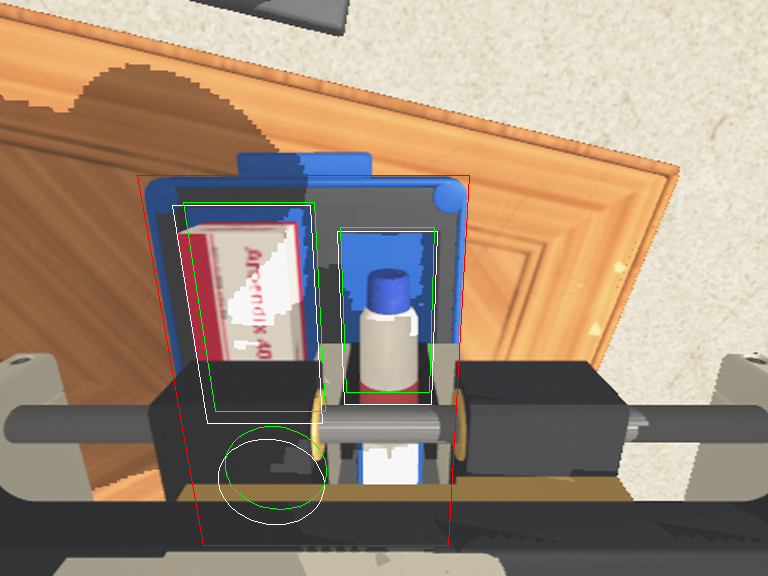

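View pics/s10.png

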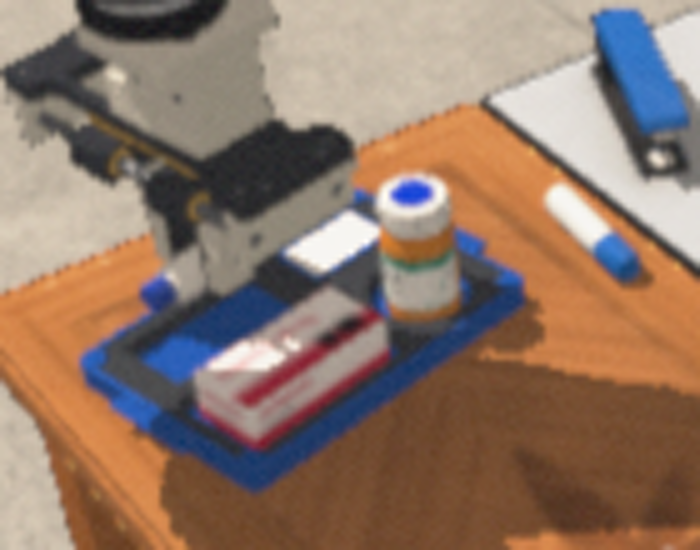

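Call:
{"name": "apply_moves", "arguments": {"commands": [{"dx": 0, "dy": 0, "dz": -18, "spin": 0, "hand": 0.95}, {"dx": 0, "dy": 0, "dz": -14, "spin": 0, "hand": 0.95}, {"dx": 0, "dy": 0, "dz": -1, "spin": 0, "hand": 0.95}, {"dx": 0, "dy": 0, "dz": 0, "spin": 0, "hand": 0.95}, {"dx": 0, "dy": 0, "dz": 0, "spin": 0, "hand": 0.62}]}}

```text
t: 21.1
eef_pos: [0.4312, 0.3227, 0.1972]
ee_rot: [0.647, 1.57, 0.858]
force: [0.6, -0.2, -0.8]
width: 0.029
```

Call:
{"name": "apply_moves", "arguments": {"commands": [{"dx": 0, "dy": 0, "dz": 0, "spin": 0, "hand": 0.62}, {"dx": 0, "dy": 0, "dz": 0, "spin": 0, "hand": 0.62}, {"dx": 0, "dy": 0, "dz": 15, "spin": 0, "hand": 0.62}, {"dx": 0, "dy": 0, "dz": 30, "spin": 0, "hand": 0.62}, {"dx": 0, "dy": 0, "dz": 40, "spin": 0, "hand": 0.62}]}}

```text
t: 21.72
eef_pos: [0.4308, 0.3222, 0.2829]
ee_rot: [-2.313, 1.57, -2.102]
force: [0.4, 0.7, -0.1]
width: 0.033
```

```bash
python3 - <<'E'
from h import *
s=status.get_state(); print(s['eef_pos'])
save('w11.png',viewer.grab_frame('wrist'),1);save('s11.png',viewer.grab_frame('scene'),5,(125,85,265,195))
E
```

```text
[0.43081633 0.32222433 0.28294384]
```

View pics/w11.png

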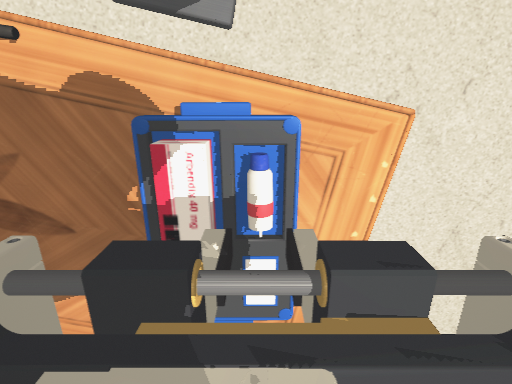

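View pics/s11.png

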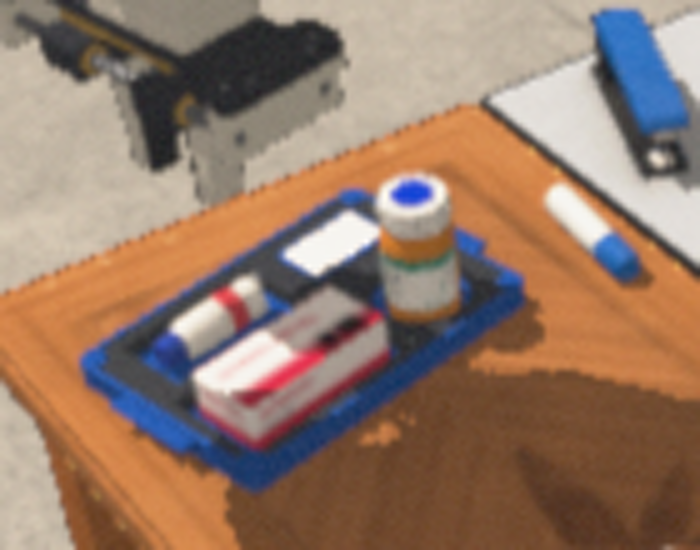

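Call:
{"name": "apply_moves", "arguments": {"commands": [{"dx": 5, "dy": -48, "dz": 15, "spin": -4, "hand": 0.3}, {"dx": 5, "dy": -48, "dz": 0, "spin": -4, "hand": 0.3}, {"dx": 5, "dy": -48, "dz": 0, "spin": -3, "hand": 0.3}, {"dx": 5, "dy": -48, "dz": 0, "spin": 0, "hand": 0.3}, {"dx": 5, "dy": -48, "dz": 0, "spin": 0, "hand": 0.3}]}}

```text
t: 22.45
eef_pos: [0.4558, 0.081, 0.2975]
ee_rot: [0.505, 1.57, 0.525]
force: [1.0, -0.5, 0.2]
width: 0.0611
```

Call:
{"name": "apply_moves", "arguments": {"commands": [{"dx": 5, "dy": -48, "dz": -15, "spin": 0, "hand": 0.3}, {"dx": 5, "dy": -47.5, "dz": -20, "spin": 0, "hand": 0.3}, {"dx": 0, "dy": 0, "dz": -20, "spin": 0, "hand": 0.3}, {"dx": 0, "dy": 0, "dz": 0, "spin": 0, "hand": 0.3}, {"dx": 0, "dy": 0, "dz": 0, "spin": 0, "hand": 0.3}]}}

```text
t: 23.08
eef_pos: [0.4664, -0.0126, 0.2426]
ee_rot: [0.141, 1.57, 0.161]
force: [-0.6, 1.0, -0.6]
width: 0.0615
```

```bash
python3 - <<'E'
from h import *
s=status.get_state(); R=Ro.from_euler('xyz',s['ee_rot']).as_matrix(); print(s['eef_pos'],np.degrees(np.arctan2(R[1,1],R[0,1])))
im=viewer.grab_frame('wrist').copy(); p=(.466,-.013,np.radians(1.1))
from ov import rect
for z in (0,.03): cv2.polylines(im,[wproj(s,place(p,rect(0,0,.095,.045,z))).round().astype(np.int32)],True,(255,0,255),1)
save('w12.png',im,1.5)
E
```

```text
[ 0.46635223 -0.01256996  0.24255389] 91.15054465863462
```

View pics/w12.png

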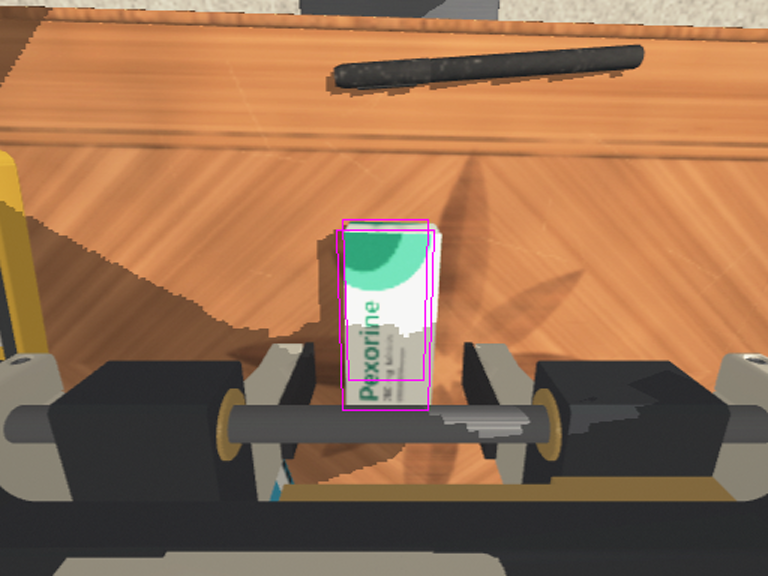

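Call:
{"name": "apply_moves", "arguments": {"commands": [{"dx": 0, "dy": 2.5, "dz": -30, "spin": 0, "hand": 0.3}, {"dx": 0, "dy": 0, "dz": -22, "spin": 0, "hand": 0.3}, {"dx": 0, "dy": 0, "dz": 0, "spin": 0, "hand": 0.3}, {"dx": 0, "dy": 0, "dz": 0, "spin": 0, "hand": 0.7}, {"dx": 0, "dy": 0, "dz": 0, "spin": 0, "hand": 0.8}]}}

```text
t: 23.75
eef_pos: [0.4665, -0.0102, 0.1908]
ee_rot: [0.326, 1.569, 0.345]
force: [-0.3, -0.8, 0.4]
width: 0.0466
```

Call:
{"name": "apply_moves", "arguments": {"commands": [{"dx": 0, "dy": 0, "dz": 0, "spin": 0, "hand": 0.8}, {"dx": 0, "dy": 0, "dz": 0, "spin": 0, "hand": 0.8}, {"dx": 0, "dy": 0, "dz": 0, "spin": 0, "hand": 0.8}, {"dx": 0, "dy": 0, "dz": 10, "spin": 0, "hand": 0.8}, {"dx": 0, "dy": 0, "dz": 20, "spin": 0, "hand": 0.8}]}}

```text
t: 24.38
eef_pos: [0.4657, -0.0107, 0.2201]
ee_rot: [-2.8, 1.569, -2.781]
force: [-0.6, 0.1, -1.0]
width: 0.0449
```

Call:
{"name": "apply_moves", "arguments": {"commands": [{"dx": 0, "dy": -10, "dz": 45, "spin": 0, "hand": 0.8}, {"dx": -3, "dy": -39, "dz": 25, "spin": -2.5, "hand": 0.8}, {"dx": -3, "dy": -50, "dz": 0, "spin": -2.4, "hand": 0.8}, {"dx": -3, "dy": -50, "dz": 0, "spin": 0, "hand": 0.8}, {"dx": -3, "dy": -50, "dz": 0, "spin": 0, "hand": 0.8}]}}

```text
t: 25.0
eef_pos: [0.4535, -0.211, 0.2908]
ee_rot: [0.016, 1.57, -0.05]
force: [1.6, 0.2, -0.4]
width: 0.0447
```

Call:
{"name": "apply_moves", "arguments": {"commands": [{"dx": -3, "dy": -50, "dz": 0, "spin": 0, "hand": 0.8}, {"dx": -3, "dy": -50, "dz": 0, "spin": 0, "hand": 0.8}, {"dx": 0, "dy": 0, "dz": -30, "spin": 0, "hand": 0.8}, {"dx": 0, "dy": 0, "dz": -30, "spin": 0, "hand": 0.8}, {"dx": 0, "dy": 0, "dz": 0, "spin": 0, "hand": 0.8}]}}

```text
t: 25.62
eef_pos: [0.4468, -0.3095, 0.2284]
ee_rot: [2.895, 1.566, 2.827]
force: [-0.0, -0.3, -0.3]
width: 0.0447
```

Call:
{"name": "apply_moves", "arguments": {"commands": [{"dx": 0, "dy": 0, "dz": 0, "spin": 0, "hand": 0.8}, {"dx": 0, "dy": 0, "dz": 0, "spin": 0, "hand": 0.8}, {"dx": 0, "dy": 0, "dz": 0, "spin": 0, "hand": 0.8}, {"dx": 0, "dy": 0, "dz": 0, "spin": 0, "hand": 0.8}, {"dx": 0, "dy": 0, "dz": 0, "spin": 0, "hand": 0.8}]}}

```text
t: 26.25
eef_pos: [0.448, -0.3095, 0.2299]
ee_rot: [-0.194, 1.571, -0.261]
force: [0.9, 1.0, -1.2]
width: 0.045
```

```bash
python3 - <<'E'
import wov,ov,numpy as np
from h import *
s=status.get_state(); R=Ro.from_euler('xyz',s['ee_rot']).as_matrix(); print(s['eef_pos'],np.degrees(np.arctan2(R[1,1],R[0,1])))
wov.run('w13.png',ov.P['yel'])
save('s13.png',viewer.grab_frame('scene'),5,(265,205,405,325))
E
```

```text
[ 0.448008   -0.30948176  0.22985811] 86.20644390769185
```

View pics/w13.png

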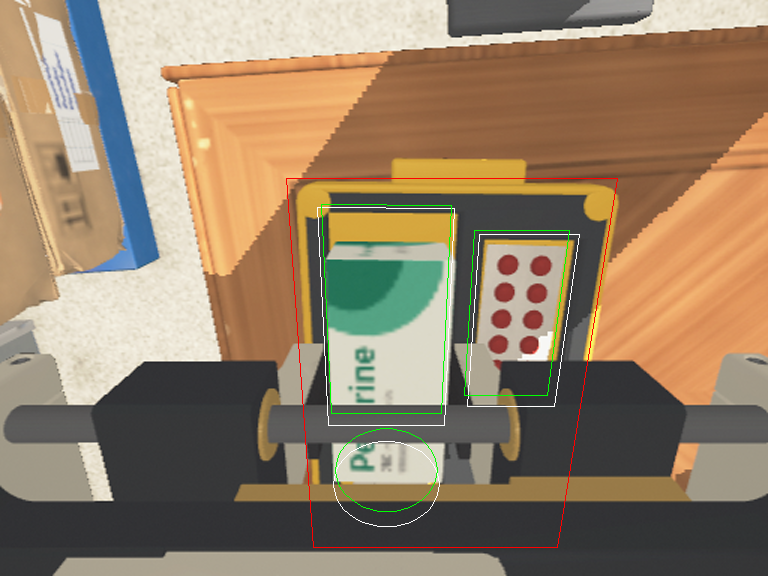

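View pics/s13.png

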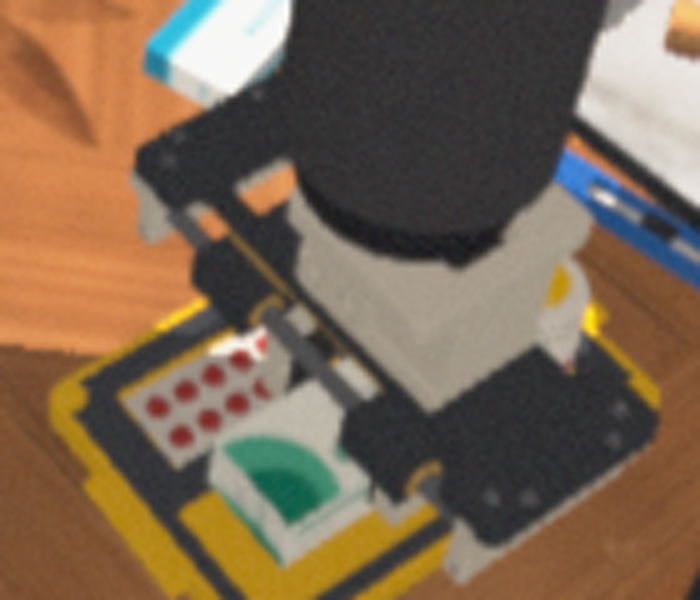

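Call:
{"name": "apply_moves", "arguments": {"commands": [{"dx": 1.5, "dy": 2, "dz": -18, "spin": 0, "hand": 0.8}, {"dx": 0, "dy": 0, "dz": -14, "spin": 0, "hand": 0.8}, {"dx": 0, "dy": 0, "dz": 0, "spin": 0, "hand": 0.8}, {"dx": 0, "dy": 0, "dz": 0, "spin": 0, "hand": 0.8}, {"dx": 0, "dy": 0, "dz": 0, "spin": 0, "hand": 0.35}]}}

```text
t: 26.98
eef_pos: [0.4496, -0.3076, 0.1981]
ee_rot: [-0.252, 1.57, -0.318]
force: [-0.9, -0.4, 0.6]
width: 0.0505
```

Call:
{"name": "apply_moves", "arguments": {"commands": [{"dx": 0, "dy": 0, "dz": 0, "spin": 0, "hand": 0.35}, {"dx": 0, "dy": 0, "dz": 0, "spin": 0, "hand": 0.35}, {"dx": 0, "dy": 0, "dz": 20, "spin": 0, "hand": 0.35}, {"dx": 0, "dy": 0, "dz": 40, "spin": 0, "hand": 0.35}, {"dx": 0, "dy": 0, "dz": 50, "spin": 0, "hand": 0.35}]}}

```text
t: 27.6
eef_pos: [0.4491, -0.3074, 0.3081]
ee_rot: [2.91, 1.569, 2.844]
force: [1.1, -0.2, -0.0]
width: 0.0566
```

Call:
{"name": "apply_moves", "arguments": {"commands": [{"dx": 10, "dy": 50, "dz": 30, "spin": 0, "hand": 0.35}, {"dx": 10, "dy": 50, "dz": 10, "spin": 0, "hand": 0.35}, {"dx": 10, "dy": 50, "dz": 0, "spin": 0, "hand": 0.35}, {"dx": 10, "dy": 50, "dz": 0, "spin": 0, "hand": 0.35}, {"dx": 10, "dy": 50, "dz": 0, "spin": 0, "hand": 0.35}]}}

```text
t: 28.22
eef_pos: [0.4994, -0.0559, 0.3481]
ee_rot: [0.306, 1.57, 0.24]
force: [1.7, 0.2, 0.1]
width: 0.0567
```

```bash
python3 - <<'E'
from h import *
import ov
a=viewer.grab_frame('scene');b=viewer.grab_frame('side')
P=[(.4732,.2939,np.radians(12.1)),(.4873,-.281,np.radians(-3.8))]
A=ov.draw(b,'side',[],4,(195,95,300,165));B=ov.draw(b,'side',[],4,(195,255,315,330))
C=ov.draw(a,'scene',[],4,(135,95,240,190));D=ov.draw(a,'scene',[],3,(265,215,405,345))
W=np.zeros((600,800,3),np.uint8)
def put(i,x,y):
    h,w=i.shape[:2];h=min(h,600-y);w=min(w,800-x);W[y:y+h,x:x+w]=i[:h,:w]
put(B,0,280);put(A,0,0);put(C,0+420,0);put(D,480,280-70+20) if 0 else put(D[:,:320],480,220) 
put(C[:220],420,0)
cv2.imwrite('pics/f.png',W); np.save('a2.npy',a);np.save('b2.npy',b); save('fside.png',b,1.5)
E
```

```text
(no output)
```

View pics/f.png

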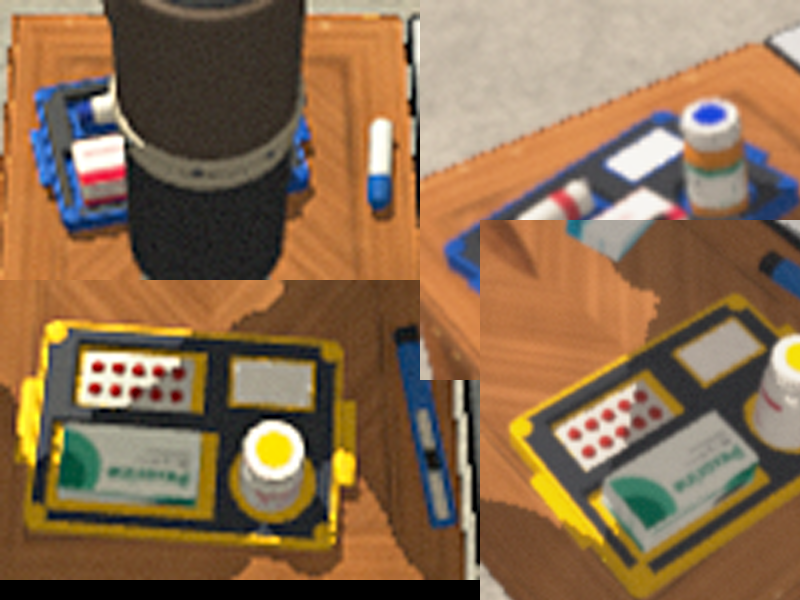

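View pics/fside.png

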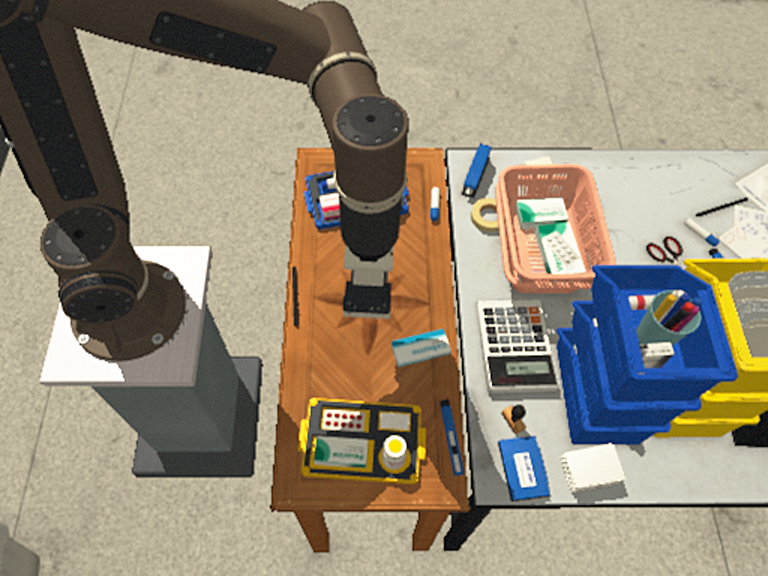

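```bash
python3 - <<'E'
from h import *
from ov import rect,t
a=np.load('a2.npy');b=np.load('b2.npy')
r=np.radians
items=[((.4444,.2575,r(12.1)),.1,.045,.03),((.431,.3225,r(12.1)),.076,.024,.024),((.4493,-.3075,r(-3.8)),.095,.045,.03)]
bot=[(.5399,.2759),(.5459,-.315)]
def dr(img,name,f,crop,out):
    x0,y0,x1,y1=crop; im=cv2.resize(np.ascontiguousarray(img[y0:y1,x0:x1,::-1]),None,fx=f,fy=f,interpolation=cv2.INTER_CUBIC)
    L=[(p,rect(0,0,w,h,z)) for p,w,h,H in items for z in(.005,.005+H)]
    L+=[((x,y,0),[(.0215*np.cos(q),.0215*np.sin(q),.005) for q in t]) for x,y in bot]
    for p,s in L: cv2.polylines(im,[((proj(name,place(p,s))-[x0,y0]+.5)*f-.5).round().astype(np.int32)],True,(255,0,255),1)
    cv2.imwrite('pics/'+out,im)
dr(a,'scene',6,(135,95,240,190),'g1.png');dr(b,'side',6,(195,255,315,330),'g2.png');dr(a,'scene',5,(265,225,405,345),'g3.png')
E
```

```text
(no output)
```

View pics/g1.png

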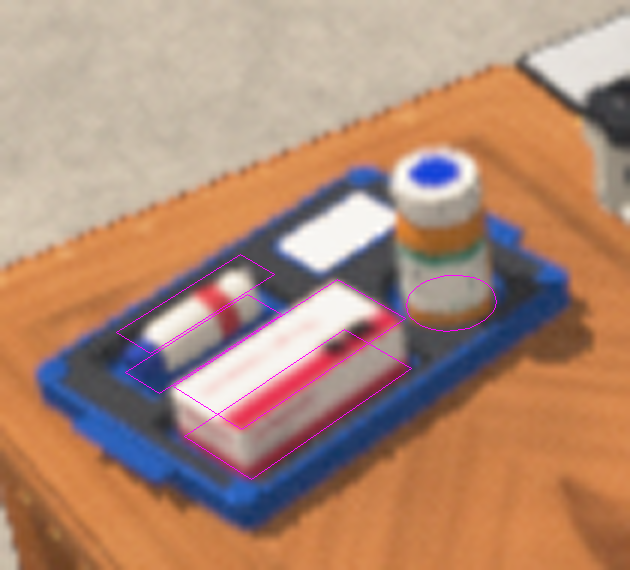

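View pics/g2.png

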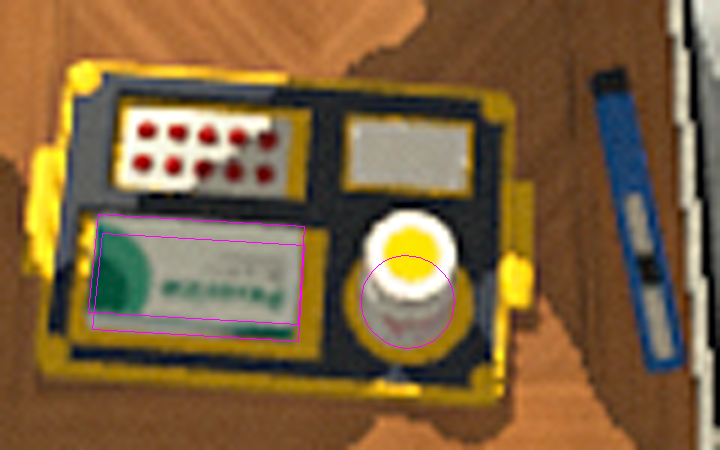

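View pics/g3.png

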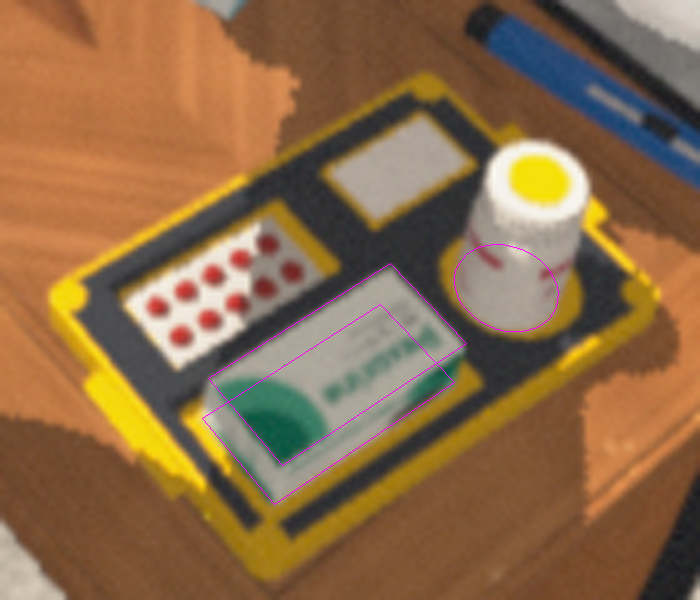

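```bash
python3 - <<'E'
from h import *
print(arm.job_done(), status.get_state()['t'])
E
```

```text
the job is handed in; nothing more can be done
the job is handed in; nothing more can be done
```

I placed all five items and handed the job in at about 28 s of the 125 s allowed. The hand-in call reports no verdict, so I don't know the judged result.

- **Blue tray:** the amber bottle is in the round well, the red carton in the large pocket and the cream tube in the small one. The carton was released about 2.5 mm above the floor and the tube about 6 mm above.
- **Yellow tray:** the white bottle is in the round well and the green carton in the large pocket, also released about 2.5 mm up.
- **Left alone:** the teal carton and the blister strip look unmoved in the last pictures. I did not measure them again.

**Last checks:** I drew the expected resting poses over the final camera pictures. The items matched to about 2–3 mm, lay flat or upright inside their wells, and the gripper was clear of everything.

**Disagreements:**
- The wrist camera put both trays about 2 mm further in +y, and the yellow one also about 1.5 mm further in +x, than the fixed-camera fit. I corrected for this when placing the cartons and the tube, but the bottles had already been set down using the first fit.
- The white bottle stood about 3 mm off its expected outline in one view, against the 12 mm allowed.
- The arm hid part of the blue tray in the last side picture, so that tray's final check rests on the scene view.

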